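# Set out a ukulele soundboard for gluing

### The arm

A 6-joint arm with a two-finger parallel gripper is mounted at the origin on the work surface. World frame = base frame: x ahead of the robot, y to its left, z up, the work surface at z = 0. Lengths are in mm, angles in rad, forces in N, time in s.
With the tool pointing down it reaches from about 350 to 875 mm from the base axis. Payload 4.2 kg.
Tool frame: the origin (TCP) lies on the centre line of the jaws, within the pads' length; the fingertips stand 14 mm ahead of it and the grasp point (between the pads) lies 5 mm behind it (tcp_to_tips is the distance from the TCP to the fingertips, in mm); z points along the fingers, y is the direction in which the jaws open and shut (so a half turn about z gives the same grasp; the last joint's range is limited). The gripper opens to 85 mm and grips with 20 to 120 N. Pads are 22 mm wide; open, the fingers measure 114 mm over their backs; the gripper's body (76 mm by 85 mm) begins 54 mm behind the grasp point. The pads swing forward as they close: fully open they stand 13 mm farther back than shut.
Start: joints at [-0.924, 0.385, 0.008, 0, -1.194, -0.259], TCP at [236.359, -578.562, 245.312] pointing down, gripper open.
Joint ranges: [-3.14, 3.14], [-1.21, 2.06], [-1.07, 1.41], [-3.16, 2.05], [-2.99, -0.16], [-3.1, 3.1]. Speed limits (rad/s): [2.79, 2.79, 3.14, 3.14, 3.14, 3.14].

### API

Orientations are given as a unit quaternion [x, y, z, w].
In Python, from bench import read_state, get_image, job_done, tcp_to_tips gives the robot as it stands. The module is installed in compiled form; this text tells all that it offers.
- The arm moves only by the tool play_rows, never from a script. Its argument "targets" is a list of rows, each an object of numbers: "gripper": the gripper's target within -1 to 1 (shut at 1, half-way at 0, fully open at -1); "tx", "ty", "tz": the shift along the tool's x, y, z scaled (see below); "spin": the turn about the tool's z scaled (see below). A call has 1 to 12 rows; each row is the pose to reach, as a shift and turn from the pose commanded when the call began, along the tool's axes at that moment; what a row does not reach only later rows make up. The controller multiplies each number of a shift by 0.25 m and each number of a turn by pi/4 rad. A row lasts 1/8 s, in which the tool goes at most 62.5 mm and 10.7 degrees, less where a joint would pass 70% of its speed; a pose out of reach is approached as far as the arm can. A call with a number of a shift or a turn outside -1 to 1 is refused whole. A call with a gripper value outside its range is refused whole. The fingers move at their own pace and stop on an object; the grip force is fixed at half the most. Time passes only in rows, so rows that repeat a pose let the fingers close. It gives the time, the measured TCP pose, the force and the opening at its end, in the units of the state.
- read_state(): the state, without advancing time (a new reading comes with each control period).
- get_image(name): name is "scene" or "side" or "wrist"; returns a dict with "frame" (400x640x3 uint8, red, green, blue), "depth" (400x640 float32, mm along the optical axis (not along the pixel's ray), 0 where there is no reading), "mtx" (3x3 intrinsics, pixels), "k1" (the pictures are not rectified: a ray, as slopes to the right and down, at radius r is drawn at 1 + k1 r^2 times it, then the intrinsics apply), "world_to_cam" (4x4, takes a point from world to camera coordinates). Camera axes: x right, y up, looking along -z (the intrinsics and any distortion apply to the point x, -y, -z); pixel columns grow to the right and rows downward; lengths in mm; the calibration is good to about 2 mm. A picture is of the moment at which its call begins.
- job_done(): hands the job in, once; it reports no verdict.
The state is a dict: "clock": time; "joints": joint angles; "joint_vel": joint speeds; "joint_efforts": joint torques, N m; "position": TCP position; "ee_rot": TCP orientation; "contact_force": force on the tool from outside, world axes, zero at the start; "wrist_torque": the same for the moment, N m; "gripper_width": finger opening in mm.
Only numpy, scipy, OpenCV 4.12 (cv2) and the standard library are available. Lean on these libraries where they do the work, as an engineer would, in place of code of your own. Each camera call takes 0.05 s, during which the arm holds its last target.

### The job

Set out the ukulele soundboard for gluing: stand the tail block on its pencilled outline at the wide end, lay the plain flat bridge plate on its outline midway between the sound hole and the tail block, and stand the brass weight upright on the middle of the bridge plate. Put the carved bridge fully down into its matching cut-out in the kit tray, for later. Leave the jar of steel pins standing where it is.

Things in the scene. Friction and masses are not known exactly. Their poses are not given: they have to be found in the camera images.
- soundboard: Fixed pale soundboard, figure-of-eight, 240 x 170 mm. Origin on its centre line at bench level, upper face 6 mm above; z up, +x to the narrow end, where a 50 wide x 25 x 45 mm tall block is glued at x = 98 mm. Dark 50 mm sound hole at x = 30 mm. Pencilled outlines centred on y = 0, long side along y: tail block's, 22 x 62 mm, at x = -102 mm (wide end); bridge plate's, 34 x 82 mm, at x = -36 mm.
- bridge_cutout (a point): Centre of the bridge cut-out in the fixed plywood kit tray (160 x 130 x 12 mm), on the cut-out's dark floor, 4 mm above the bench, 8 mm below the tray's upper face. x along the cut-out and the tray's long side, z up. A bar 98 x 30 mm, crossed at its middle by finger scoops 48 mm wide (x) reaching 38 mm to either side (y); takes the bridge either way round with 4 mm of play each side.
- tail_block_mid (a point): Loose reddish-brown tail block, plain upright block 20 (x) x 60 (y) x 45 mm tall (z), 50 g; point at its centre, half-way up. It starts upright.
- bridge_plate_mid (a point): Loose bridge plate: plain flat rectangle of very pale maple, 32 (x) x 80 (y) x 8 mm thick (z), 30 g; point at its centre, half-way up. It starts lying flat.
- bridge_mid (a point): Loose carved dark rosewood bridge: bar 90 (x) x 22 (y) x 10 mm tall with a taller middle block 40 (x) x 32 (y) x 18 mm tall bearing a thin white line and four white dots; 40 g. Point at the centre, 9 mm above its underside. It starts flat, line up.
- weight_mid (a point): Loose brass gluing weight, upright plain cylinder 34 mm across and 45 mm tall, 0.33 kg; point at its centre, half-way up.
- jar_mid (a point): Open glass jar of steel pins, 52 mm across, 55 mm tall, loose; not to be moved. Point at its centre, half-way up.

How it is judged (in metres and radians):
At the end, for the whole second after the job is handed in: Tail block upright and bridge plate flat on the soundboard, each within 12 mm (x and y) and 0.2 rad of its outline; weight upright on the plate within 12 mm of its centre; bridge flat on the cut-out's floor (within 3 mm); jar within 30 mm of its start; all released and at rest (x of tail_block_mid in the frame of soundboard between -0.114 and -0.09 m and y of tail_block_mid in the frame of soundboard between -0.012 and 0.012 m and z of tail_block_mid in the frame of soundboard between 0.0245 and 0.0325 m and angle between each of tail_block_mid, weight_mid's own z axis and vertical below 0.1 rad and angle between the y axis of each of tail_block_mid, bridge_plate_mid and the y axis of soundboard, either way round below 0.2 rad and x of bridge_plate_mid in the frame of soundboard between -0.048 and -0.024 m and y of bridge_plate_mid in the frame of soundboard between -0.012 and 0.012 m and z of bridge_plate_mid in the frame of soundboard between 0.007 and 0.013 m and horizontal distance between weight_mid and bridge_plate_mid below 0.012 m and z of weight_mid in the frame of soundboard between 0.0335 and 0.0395 m and x of bridge_mid in the frame of bridge_cutout between -0.009 and 0.009 m and y of bridge_mid in the frame of bridge_cutout between -0.009 and 0.009 m and z of bridge_mid in the frame of bridge_cutout between 0.006 and 0.012 m and angle between bridge_mid's own z axis and vertical below 0.08 rad and linear speed of each of tail_block, bridge_plate, weight, bridge below 0.01 m/s); the robot touches nothing.
It fails at once if the jar is shifted more than 30 mm or tipped (distance of jar_mid from where it was at the start of the episode above 0.03 m or angle between jar_mid's own z axis and vertical above 0.4 rad).
It also fails if it takes over 104 s, if anything falls off the work surface, if the arm or the gripper's body presses on something with over 40 N, if the wrist force passes 120 N, or if a joint passes its speed limit or range.

## Working session

There is one attempt and no reset: what is moved stays moved. The work goes in short steps, Python scripts to look and compute and a tool call to move; the robot and the scene stay as the last step left them, time stands still between calls to the robot, and variables do not carry over. Pictures are saved under pics/ and viewed, and the job is handed in when it is done.

Besides the shell and the picture viewer there is one more tool, called as name([rows], argument=value, ...), one row to a line, values as JSON. play_rows: Moves the arm, as the interface text tells. Its arguments: {"type":"object","properties":{"targets":{"type":"array","items":{"type":"object","properties":{"gripper":{"type":"number"},"tx":{"type":"number","minimum":-1,"maximum":1},"ty":{"type":"number","minimum":-1,"maximum":1},"tz":{"type":"number","minimum":-1,"maximum":1},"spin":{"type":"number","minimum":-1,"maximum":1}}}}},"required":["targets"]}

```bash
mkdir -p pics; cat > h.py <<'E'
import numpy as np, cv2
from bench import read_state, get_image
def snap(n,fn=None):
    d=get_image(n)
    np.savez(f'/tmp/{n}.npz',**{k:np.asarray(v) for k,v in d.items()})
    if fn: cv2.imwrite(f'pics/{fn}.png',d['frame'][:,:,::-1])
    return d
def load(n): return dict(np.load(f'/tmp/{n}.npz'))
def rays(d,px):
    px=np.asarray(px,float).reshape(-1,1,2); k=float(d['k1'])
    # undistort: dist = s(1+k r^2)
    s=cv2.undistortPoints(px,np.asarray(d['mtx'],float),np.array([k,0,0,0,0.]))[:,0]
    return np.c_[s[:,0],-s[:,1],-np.ones(len(s))]
def onplane(d,px,z):
    W=np.asarray(d['world_to_cam']); R=W[:3,:3]; c=-R.T@W[:3,3]
    r=rays(d,px)@R
    t=(z-c[2])/r[:,2]
    return c+r*t[:,None]
def cloud(d):
    h,w=d['depth'].shape
    u,v=np.meshgrid(np.arange(w),np.arange(h))
    r=rays(d,np.c_[u.ravel(),v.ravel()]); p=r*d['depth'].reshape(-1,1)
    W=np.asarray(d['world_to_cam']); 
    return ((p-W[:3,3])@W[:3,:3]).reshape(h,w,3)
def proj(d,P):
    W=np.asarray(d['world_to_cam']);q=np.atleast_2d(P)@W[:3,:3].T+W[:3,3]
    s=np.c_[q[:,0],-q[:,1]]/-q[:,2:3]; s=s*(1+float(d['k1'])*(s**2).sum(1,keepdims=True))
    m=d['mtx'];return np.c_[s[:,0]*m[0,0]+m[0,2],s[:,1]*m[1,1]+m[1,2]]
E
python3 - <<'E'
from h import *
for n in('scene','side','wrist'):
    d=snap(n,n+'0'); W=np.array(d['world_to_cam']); print(n,d['k1'],-W[:3,:3].T@W[:3,3],W[:3,:3].round(2).tolist(),d['mtx'][0])
    print((d['depth']>0).mean())
print(read_state())
E
```

```text
scene -0.07889355987663088 [ 986.35288534 -742.00214677  554.51401073] [[0.88, 0.47, -0.02], [-0.23, 0.46, 0.86], [0.41, -0.76, 0.51]] [400.42736926   0.         314.57827018]
0.9961640625
side -0.13248658887473527 [-184.81127169  733.82928388 1055.24751056] [[-0.67, -0.74, 0.0], [0.5, -0.45, 0.73], [-0.54, 0.5, 0.68]] [500.43589102   0.         321.29265899]
0.99587890625
wrist 0.013140099268663533 [ 176.13173203 -603.18980275  371.76942573] [[-0.38, 0.93, 0.0], [-0.89, -0.36, -0.26], [-0.24, -0.1, 0.97]] [291.15573673   0.         318.93291019]
0.99596875
{'clock': 0.15, 'joints': array([-9.24380290e-01,  3.85397166e-01,  6.97238340e-03, -3.18092047e-04,
       -1.19396383e+00, -2.58605783e-01]), 'joint_vel': array([-0.00035768, -0.00326897,  0.00360157,  0.00208031,  0.00090799,
        0.00111383]), 'joint_efforts': array([ 1.05506217e-04, -3.92677939e+01,  1.88583380e+01,  4.18860823e+00,
       -3.38335085e-03, -9.63199994e-06]), 'position': array([ 236.22209552, -578.22151594,  244.48023989]), 'ee_rot': array([-1.92634689e-01,  9.81270208e-01,  7.80652771e-04, -2.15133862e-04]), 'contact_force': array([ 0.2323751 , -0.21936442, -0.19877427]), 'wrist_torque': array([0.04742857, 0.06487183, 0.01419103]), 'gripper_width': 85.56598462276676}
```

View pics/scene0.png

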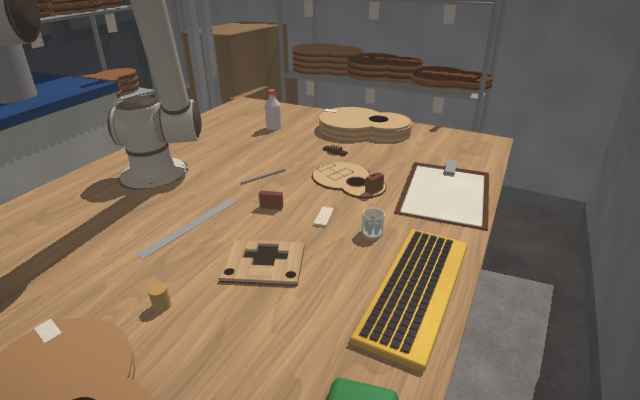

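View pics/side0.png

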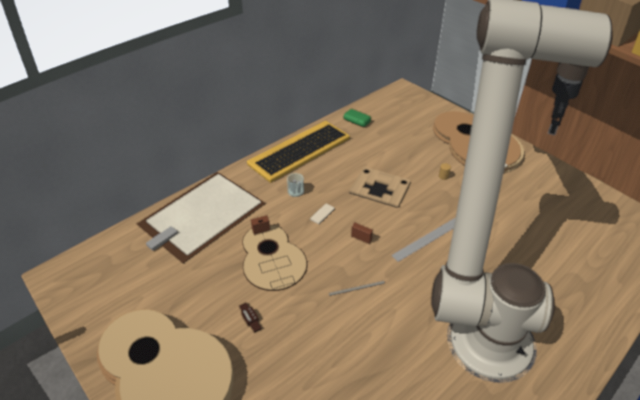

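View pics/wrist0.png

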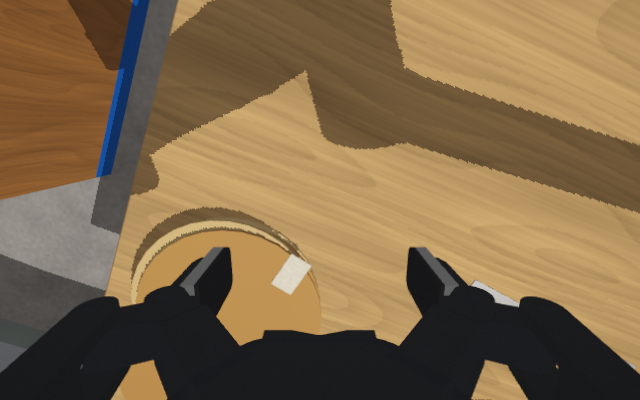

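The scene picture shows the weight (160,297), tray (263,262), tail block (271,201), bridge plate (323,217), jar (373,224), bridge (335,151), and the soundboard around (350,178) with its glued block at (374,183).

```bash
python3 - <<'E'
from h import *
pts={'scene':dict(weight=(160,289),tray=(263,256),tail=(271,193),plate=(323,215),jar=(373,222),bridge=(335,150),tails=(322,177),hole=(356,182),neckblk=(374,177),table=(200,260)),
'side':dict(weight=(445,169),tray=(378,188),tail=(363,227),plate=(322,213),jar=(296,180),bridge=(250,316),hole=(268,247),neckblk=(261,219),tailout=(285,282),plateout=(275,265),table=(330,260))}
for n in pts:
    d=load(n);C=cloud(d)
    for k,(u,v) in pts[n].items(): print(n,k,C[v,u].round(1))
E
```

```text
scene weight [ 471.  -401.    45.6]
scene tray [ 557.2 -194.2    8. ]
scene tail [459.2  -8.2  45.8]
scene plate [599.4  10.9   7.6]
scene jar [742.8 -21.3  48.6]
scene bridge [460.9 371.8  16.6]
scene tails [500.7 198.5   5.2]
scene hole [604.4 211.7   6.4]
scene neckblk [667.8 183.1  50.5]
scene table [ 435.5 -262.1    0.7]
side weight [ 455.1 -390.5   43.3]
side tray [ 564.7 -196.5    4.6]
side tail [450.1  -6.8  47.8]
side plate [600.7  10.5   4. ]
side jar [748.9 -13.7  25.5]
side bridge [441.2 394.1  20. ]
side hole [599.  215.9   7.5]
side neckblk [662.3 187.8  52. ]
side tailout [474.6 256.8   4.5]
side plateout [535.2 241.8   7.5]
side table [4.530e+02 1.154e+02 4.000e-01]
```

```bash
cat > g.py <<'E'
import json,sys,numpy as np
# python g.py x y z psi_deg : from stored commanded pose -> tool shift numbers ; stores new as pending
try: c=json.load(open('cmd.json'))
except Exception: c=dict(p=[236.359,-578.562,245.312],psi=np.degrees(np.arctan2(.926,-.378)))
def plan(rows,save=True):
    psi=np.radians(c['psi']); y=np.array([np.cos(psi),np.sin(psi),0]); z=np.array([0,0,-1.]); x=np.cross(y,z)
    for r in rows:
        d=np.array(r[:3])-c['p']; s=((c['psi']-r[3]+180)%360-180)
        print('to',r,' tx %.4f ty %.4f tz %.4f spin %.4f'%(d@x/250,d@y/250,d@z/250,np.radians(s)/(np.pi/4)), 'R %.0f'%np.hypot(*r[:2]))
    if save:
        json.dump(dict(p=list(map(float,rows[-1][:3])),psi=float(rows[-1][3])),open('cmd.json','w'))
if __name__=='__main__':
    a=[float(v) for v in sys.argv[1:]]
    plan([a[i:i+4] for i in range(0,len(a),4)])
E
python3 - <<'E'
import numpy as np,json
from scipy.spatial.transform import Rotation as R
q=R.from_quat([-1.92634689e-01,  9.81270208e-01,  7.80652771e-04, -2.15133862e-04])
print(q.as_matrix().round(4)); m=q.as_matrix()
json.dump(dict(p=[236.359,-578.562,245.312],psi=float(np.degrees(np.arctan2(m[1,1],m[0,1])))),open('cmd.json','w'))
E
cat cmd.json; python3 g.py 430 -380 330 90
```

```text
[[-9.258e-01 -3.781e-01 -7.000e-04]
 [-3.781e-01  9.258e-01  1.400e-03]
 [ 1.000e-04  1.600e-03 -1.000e+00]]
{"p": [236.359, -578.562, 245.312], "psi": 112.21316519661137}to [430.0, -380.0, 330.0, 90.0]  tx -1.0173 ty 0.4425 tz -0.3388 spin 0.4936 R 574
```

```bash
cat > u.py <<'E'
# python u.py tx ty tz spin : update commanded pose with the numbers sent
import json,sys,numpy as np
from bench import read_state
c=json.load(open('cmd.json')); a=[float(v) for v in sys.argv[1:5]]
psi=np.radians(c['psi']); y=np.array([np.cos(psi),np.sin(psi),0]); z=np.array([0,0,-1.]); x=np.cross(y,z)
p=np.array(c['p'])+250*(a[0]*x+a[1]*y+a[2]*z)
c=dict(p=p.tolist(),psi=c['psi']-a[3]*45); json.dump(c,open('cmd.json','w'))
s=read_state(); print('cmd',p.round(1),round(c['psi'],2),'meas',s['position'].round(1),'F',s['contact_force'].round(1),'w %.1f t %.2f'%(s['gripper_width'],s['clock']),'j',s['joints'].round(2))
E
sed -i 's/def plan(rows,save=True)/def plan(rows,save=False)/' g.py
python3 g.py 430 -370 330 90
```

```text
to [430.0, -370.0, 330.0, 90.0]  tx 0.0000 ty 0.0400 tz 0.0000 spin 0.0000 R 567
```

play_rows([
  {"tx": -0.33,"ty": 0.15,"tz": -0.12,"spin": 0.16,"gripper": -1},
  {"tx": -0.66,"ty": 0.3,"tz": -0.24,"spin": 0.32,"gripper": -1},
  {"tx": -0.9,"ty": 0.44,"tz": -0.34,"spin": 0.49,"gripper": -1},
  {"tx": -1,"ty": 0.44,"tz": -0.34,"spin": 0.49,"gripper": -1},
  {"tx": -1,"ty": 0.44,"tz": -0.34,"spin": 0.49,"gripper": -1},
  {"tx": -1,"ty": 0.44,"tz": -0.34,"spin": 0.49,"gripper": -1},
  {"tx": -1,"ty": 0.44,"tz": -0.34,"spin": 0.49,"gripper": -1},
])

```text
clock: 1.02
position: [425.7, -382.2, 329.7]
ee_rot: [-0.001, 1.0, 0.0, -0.001]
contact_force: [-0.2, -0.2, -0.1]
gripper_width: 85.2
```

```bash
python3 u.py -1 .44 -.34 .49; python3 -c "
from h import *
snap('wrist','w1')"
```

```text
cmd [ 680. -270.  415.] 67.95 meas [ 425.7 -382.2  329.7] F [-0.2 -0.2 -0.1] w 85.2 t 1.02 j [-0.45  0.25  0.02 -0.   -1.35 -1.12]
```

View pics/w1.png

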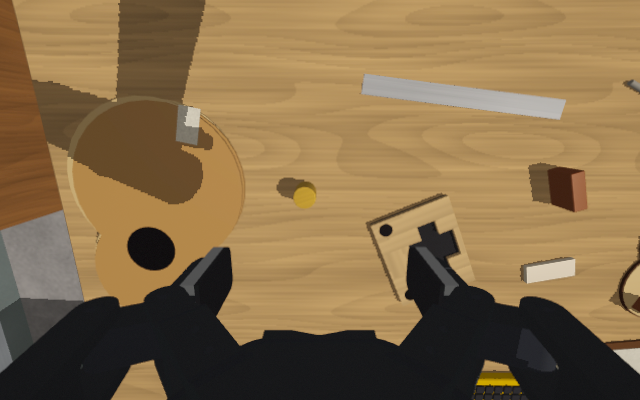

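```bash
echo '{"p":[426.2,-382.2,330.3],"psi":90.16}' > cmd.json
python3 - <<'E'
from h import *
d=load('wrist');C=cloud(d)
f=d['frame'].astype(np.uint8); hsv=cv2.cvtColor(f,cv2.COLOR_RGB2HSV)
for n,(u,v) in dict(weight=(305,193),tray=(405,220),cut=(440,250),block=(565,188),plate=(548,270)).items(): print(n,C[v,u].round(1),hsv[v,u])
# weight top mask: height 38-50 
z=C[...,2]
def blob(m):
    n,l,s,c=cv2.connectedComponentsWithStats(m.astype(np.uint8)); 
    return [(s[i,:5].tolist(),c[i].round(1),l==i) for i in range(1,n) if s[i,4]>40]
m=(z>35)&(z<52); m[230:]=0
for s,c,mm in blob(m):
    pts=C[mm]; print('top',s,c,np.median(pts,0).round(1)); v,u=np.nonzero(mm)
    r=cv2.minAreaRect(onplane(d,np.c_[u,v],45)[:,:2].astype(np.float32)); print(r)
m=(z>5.5)&(z<10.5); m[:, :515]=0;m[:,580:]=0; m[:245]=0;m[290:]=0
for s,c,mm in blob(m):
    v,u=np.nonzero(mm); print('plate',s,cv2.minAreaRect(onplane(d,np.c_[u,v],8)[:,:2].astype(np.float32)),cv2.minAreaRect(C[mm][:,:2].astype(np.float32)))
E
```

```text
weight [ 456.3 -401.7   44.7] [ 22 190 192]
tray [ 508.4 -242.6   10.7] [ 19 107 195]
cut [ 564.5 -176.6    1.7] [ 0  7 38]
block [450.7 -18.2  33. ] [ 11 185  62]
plate [597.6   6.1   7.6] [ 19  40 218]
top [566, 170, 21, 43, 735] [576.3 190.3] [451.6  -9.7  43.4]
((452.5044860839844, -12.07480239868164), (63.63492202758789, 25.886350631713867), 17.320972442626953)
top [293, 185, 23, 23, 417] [303.8 196.3] [ 461.2 -403.4   43.4]
((460.8571472167969, -403.2948303222656), (32.95201110839844, 32.1632080078125), 0.12603852152824402)
plate [525, 259, 50, 25, 792] ((598.0784301757812, 8.449939727783203), (33.45642852783203, 79.81922912597656), 11.755779266357422) ((599.1495971679688, 10.092243194580078), (32.9290771484375, 80.30484008789062), 11.50313663482666)
```

play_rows([
  {"ty": 0.2,"tz": -0.03},
  {"ty": 0.45,"tz": -0.1},
  {"ty": 0.7,"tz": -0.1},
  {"ty": 1,"tz": -0.1},
  {"ty": 1,"tz": -0.1},
])

```text
invalid input
```

play_rows([
  {"ty": 0.25},
  {"ty": 0.5},
  {"ty": 0.75},
  {"ty": 1},
  {"ty": 1},
  {"ty": 1},
  {"ty": 1},
])

```text
invalid input
```

```bash
python3 u.py 0 1 -.1 0;python3 u.py 0 1 0 0; python3 -c "
from h import *
snap('wrist','w2')"
```

```text
cmd [ 425.5 -132.2  355.3] 90.16 meas [ 425.4 -382.5  329.6] F [-0.3 -1.  -0.1] w 85.3 t 1.07 j [-0.45  0.25  0.02 -0.   -1.35 -1.12]
cmd [424.8 117.8 355.3] 90.16 meas [ 425.4 -382.5  329.6] F [-0.3 -1.  -0.1] w 85.3 t 1.07 j [-0.45  0.25  0.02 -0.   -1.35 -1.12]
```

View pics/w2.png

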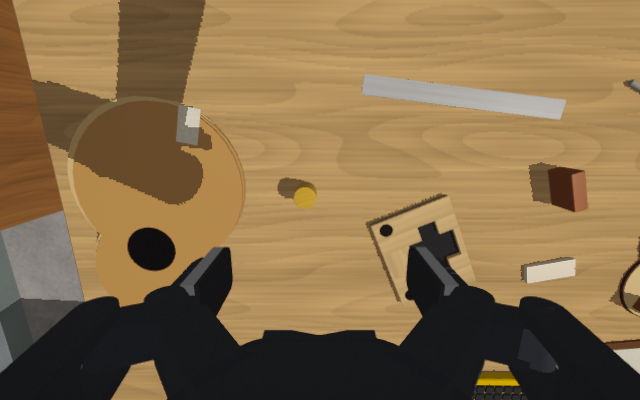

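All fields are required in every row; the picture is unchanged (no motion took place).

play_rows([
  {"tx": 0,"ty": 0.2,"tz": -0.03,"spin": 0,"gripper": -1},
  {"tx": 0,"ty": 0.45,"tz": -0.1,"spin": 0,"gripper": -1},
  {"tx": 0,"ty": 0.7,"tz": -0.1,"spin": 0,"gripper": -1},
  {"tx": 0,"ty": 1,"tz": -0.1,"spin": 0,"gripper": -1},
  {"tx": 0,"ty": 1,"tz": -0.1,"spin": 0,"gripper": -1},
])

```text
clock: 1.75
position: [424.7, -130.5, 355.6]
ee_rot: [-0.003, 1.0, 0.0, 0.0]
contact_force: [-0.2, -0.5, -0.0]
gripper_width: 85.5
```

play_rows([
  {"tx": 0,"ty": 0.25,"tz": 0,"spin": 0,"gripper": -1},
  {"tx": 0,"ty": 0.5,"tz": 0,"spin": 0,"gripper": -1},
  {"tx": 0,"ty": 0.75,"tz": 0,"spin": 0,"gripper": -1},
  {"tx": 0,"ty": 1,"tz": 0,"spin": 0,"gripper": -1},
  {"tx": 0,"ty": 1,"tz": 0,"spin": 0,"gripper": -1},
  {"tx": 0,"ty": 1,"tz": 0,"spin": 0,"gripper": -1},
  {"tx": 0,"ty": 1,"tz": 0,"spin": 0,"gripper": -1},
])

```text
clock: 2.62
position: [424.9, 116.2, 355.3]
ee_rot: [-0.0, 1.0, -0.0, -0.0]
contact_force: [-0.3, 0.3, -1.4]
gripper_width: 85.2
```

```bash
python3 u.py 0 0 0 0; python3 -c "
from h import *
snap('wrist','w3')"
```

```text
cmd [424.8 117.8 355.3] 90.16 meas [424.9 116.2 355.3] F [-0.3  0.3 -1.4] w 85.2 t 2.62 j [ 0.64 -0.   -0.21  0.   -1.36 -2.21]
```

View pics/w3.png

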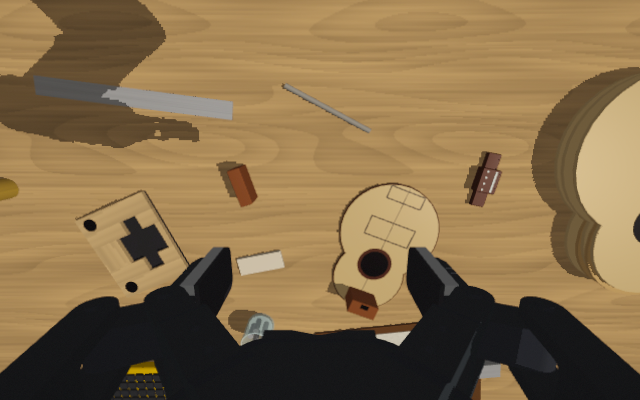

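```bash
python3 - <<'E'
from h import *
d=load('wrist');C=cloud(d);f=d['frame'];z=C[...,2]
hsv=cv2.cvtColor(f,cv2.COLOR_RGB2HSV)
c1=cv2.resize(f[175:325,325:445],None,fx=5,fy=4*1.25,interpolation=cv2.INTER_CUBIC)[:600]
cv2.imwrite('pics/c1.png',cv2.resize(f[178:298,325:445],None,fx=5,fy=5,interpolation=cv2.INTER_CUBIC)[:,:,::-1])
a=cv2.resize(f[180:300,65:205],None,fx=4,fy=4,interpolation=cv2.INTER_CUBIC); b=cv2.resize(f[145:215,455:515],None,fx=4,fy=4,interpolation=cv2.INTER_CUBIC)
o=np.zeros((480,800,3),np.uint8);o[:,:560]=a;o[:280,560:800]=b
cv2.imwrite('pics/c2.png',o[:,:,::-1])
def rect(m,zz,name):
    n,l,s,c=cv2.connectedComponentsWithStats(m.astype(np.uint8))
    for i in range(1,n):
        if s[i,4]>60:
            v,u=np.nonzero(l==i); P=onplane(d,np.c_[u,v],zz)[:,:2].astype(np.float32)
            r=cv2.minAreaRect(P); print(name,s[i].tolist(),np.round(r[0],1),np.round(r[1],1),round(r[2],1),'mean',P.mean(0).round(1),'zmed',np.median(z[l==i]).round(1))
box=lambda u0,v0,u1,v1:(np.add.outer(np.zeros(400),np.arange(640))>=u0)&(np.add.outer(np.zeros(400),np.arange(640))<u1)&(np.add.outer(np.arange(400),np.zeros(640))>=v0)&(np.add.outer(np.arange(400),np.zeros(640))<v1)
rect((z>38)&(z<52)&box(210,150,270,215),45,'tail')
rect((z>5)&(z<11)&box(230,240,290,285),8,'plate')
rect((z>12.5)&(z<24)&box(455,140,515,215),18,'bridgetop')
rect((z>5)&(z<24)&box(455,140,515,215),10,'bridgeall')
g=hsv[...,2]
rect((g<60)&box(350,245,395,283),6,'hole')
rect((g<70)&box(100,205,180,275),4,'cut')
E
```

```text
tail [227, 167, 25, 40, 517] [451.7  -5.3] [59.6 20.8] 17.4 mean [451.1  -5.5] zmed 43.3
plate [237, 251, 47, 25, 714] [598.3  11.1] [33.8 80.2] 11.5 mean [598.2  10.9] zmed 6.5
bridgetop [474, 167, 28, 27, 493] [447.  388.2] [33.6 39.5] 78.4 mean [446.8 388.5] zmed 16.8
bridgeall [470, 152, 32, 55, 972] [447.5 390.7] [38.7 88.5] 78.9 mean [446.6 390.2] zmed 13.1
hole [360, 252, 28, 25, 564] [601.7 214.5] [47.2 48.9] 0.0 mean [601.2 214.9] zmed 5.2
cut [121, 217, 47, 51, 1280] [ 560.  -191.3] [96.  67.6] 23.1 mean [ 559.8 -191.4] zmed 2.5
```

View pics/c1.png

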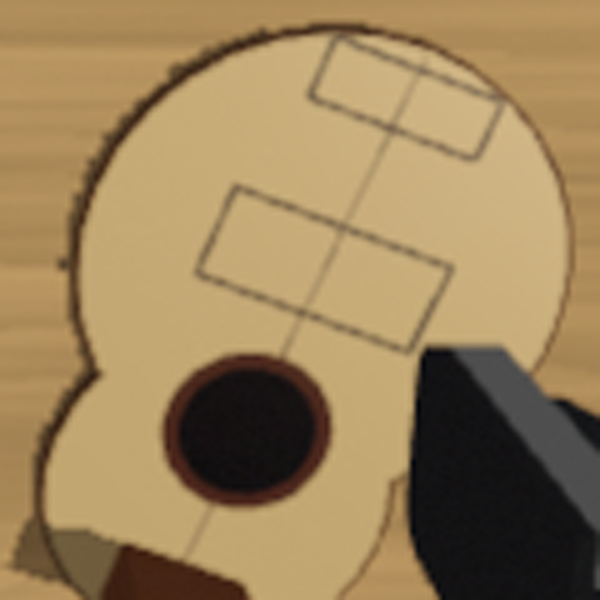

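View pics/c2.png

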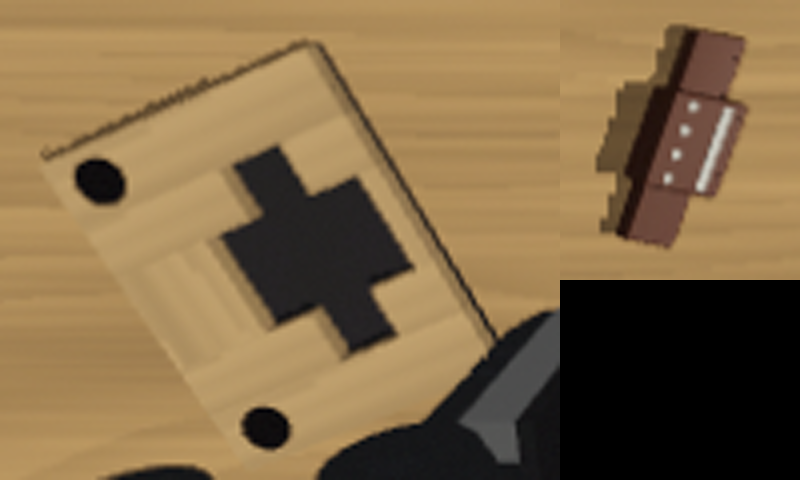

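```bash
python3 - <<'E'
from h import *
import bench
t=bench.tcp_to_tips
print(t if not callable(t) else t())
d=load('wrist')
cr=lambda L:(np.array(L)+.5)/5-.5+np.array([325,178])
for n,L in dict(tail=[(337,35),(503,98),(474,159),(311,97)],plate=[(237,185),(453,268),(409,352),(198,271)]).items():
    P=onplane(d,cr(L),6)[:,:2]; c=P.mean(0)
    e=[P[(i+1)%4]-P[i] for i in range(4)]
    print(n,P.round(1).tolist(),'c',c.round(1),[round(float(np.hypot(*v)),1) for v in e],[round(float(np.degrees(np.arctan2(v[1],v[0]))),1) for v in e])
E
```

```text
14.0
tail [[456.3, 238.3], [478.0, 295.5], [499.3, 287.6], [477.6, 230.9]] c [477.8 263.1] [61.2, 22.8, 60.8, 22.5] [69.3, -20.1, -111.0, 160.9]
plate [[508.6, 207.4], [538.8, 283.9], [570.4, 271.0], [539.9, 195.3]] c [539.4 239.4] [82.2, 34.1, 81.6, 33.6] [68.4, -22.2, -111.9, 158.9]
```

```bash
cat > tips.py <<'E'
from h import *
d=snap('wrist','tips%d'%int(read_state()['clock']*100));s=read_state();C=cloud(d);dp=d['depth']
m=(dp>0)&(dp<250)
P=C[m]-s['position']; print('w',s['gripper_width'],'tcp',s['position'].round(1))
R=None
from scipy.spatial.transform import Rotation
R=Rotation.from_quat(s['ee_rot']).as_matrix(); Q=P@R
for sg in(-1,1):
    q=Q[(Q[:,1]*sg>0)&(abs(Q[:,0])<30)]
    print(sg,'max z ahead of tcp',np.percentile(q[:,2],[90,98,99.5,100]).round(1),'inner y',np.percentile(abs(q[q[:,2]>0][:,1]),[1,50,99]).round(1))
E
python3 tips.py
```

```text
w 85.29452451642648 tcp [424.9 116.4 355.4]
-1 max z ahead of tcp [-42.4 -10.4  -2.5   2.2] inner y [42.6 43.  45.9]
1 max z ahead of tcp [-42.5 -10.4  -2.4   3. ] inner y [42.6 43.  43.3]
```

play_rows([
  {"tx": -0.2,"ty": -0.12,"tz": 0.2,"spin": -0.25,"gripper": -0.3},
  {"tx": -0.4,"ty": -0.24,"tz": 0.4,"spin": -0.5,"gripper": -0.3},
  {"tx": -0.6,"ty": -0.36,"tz": 0.6,"spin": -0.75,"gripper": -0.3},
  {"tx": -0.69,"ty": -0.42,"tz": 0.8,"spin": -1,"gripper": -0.3},
  {"tx": -0.69,"ty": -0.42,"tz": 0.8,"spin": -1,"gripper": -0.3},
  {"tx": -0.69,"ty": -0.42,"tz": 0.8,"spin": -1,"gripper": -0.3},
  {"tx": -0.69,"ty": -0.42,"tz": 0.8,"spin": -1,"gripper": -0.3},
])

```text
clock: 3.6
position: [597.8, 12.8, 156.3]
ee_rot: [-0.383, 0.924, -0.0, 0.001]
contact_force: [0.5, -0.1, 0.0]
gripper_width: 55.1
```

```bash
python3 u.py -.69 -.42 .8 -1; python3 tips.py
```

```text
cmd [597.6  13.3 155.3] 135.16 meas [597.8  12.8 156.3] F [ 0.5 -0.1  0. ] w 55.1 t 3.60 j [ 0.29  0.41 -0.18  0.   -0.97 -1.08]
w 55.506334145757386 tcp [597.9  13.3 157.1]
-1 max z ahead of tcp [-37.8  -4.6   5.2  12.1] inner y [28.3 28.6 41.2]
1 max z ahead of tcp [-37.4  -4.    5.4  12.5] inner y [26.7 27.3 40.2]
```

```bash
python3 g.py 598.3 10.5 60 180.16; echo '{"p":[598.3,10.5,60],"psi":180.16}' >/tmp/x; cp cmd.json /tmp/cmd0; cp /tmp/x cmd.json; python3 g.py 598.3 10.5 15 191.5; cp /tmp/cmd0 cmd.json
```

```text
to [598.3, 10.5, 60.0, 180.16]  tx 0.0059 ty -0.0098 tz 0.3812 spin -1.0000 R 598
to [598.3, 10.5, 15.0, 191.5]  tx 0.0000 ty 0.0000 tz 0.1800 spin -0.2520 R 598
```

play_rows([
  {"tx": 0.006,"ty": -0.01,"tz": 0.1,"spin": -0.25,"gripper": -0.3},
  {"tx": 0.006,"ty": -0.01,"tz": 0.2,"spin": -0.5,"gripper": -0.3},
  {"tx": 0.006,"ty": -0.01,"tz": 0.3,"spin": -0.75,"gripper": -0.3},
  {"tx": 0.006,"ty": -0.01,"tz": 0.38,"spin": -1,"gripper": -0.3},
  {"tx": 0.006,"ty": -0.01,"tz": 0.38,"spin": -1,"gripper": -0.3},
])

```text
clock: 4.28
position: [597.7, 11.0, 60.9]
ee_rot: [0.708, -0.706, -0.0, 0.0]
contact_force: [0.8, -0.2, 0.4]
gripper_width: 55.6
```

play_rows([
  {"tx": 0,"ty": 0,"tz": 0.04,"spin": -0.125,"gripper": -0.3},
  {"tx": 0,"ty": 0,"tz": 0.08,"spin": -0.25,"gripper": -0.3},
  {"tx": 0,"ty": 0,"tz": 0.12,"spin": -0.25,"gripper": -0.3},
  {"tx": 0,"ty": 0,"tz": 0.15,"spin": -0.25,"gripper": -0.3},
  {"tx": 0,"ty": 0,"tz": 0.17,"spin": -0.25,"gripper": -0.3},
  {"tx": 0,"ty": 0,"tz": 0.18,"spin": -0.25,"gripper": -0.3},
  {"tx": 0,"ty": 0,"tz": 0.18,"spin": -0.25,"gripper": -0.3},
])

```text
clock: 5.15
position: [598.2, 10.5, 15.2]
ee_rot: [0.774, -0.633, -0.0, 0.0]
contact_force: [-0.5, 0.9, 0.2]
gripper_width: 55.5
```

```bash
python3 u.py .006 -.01 .38 -1; python3 u.py 0 0 .18 -.25; python3 -c "
from h import *
snap('wrist','w4')"
```

```text
cmd [598.3  10.5  60.3] 180.16 meas [598.2  10.5  15.2] F [-0.5  0.9  0.2] w 55.5 t 5.15 j [ 0.29  0.59 -0.31  0.   -0.67 -0.09]
cmd [598.3  10.5  15.3] 191.41 meas [598.2  10.5  15.2] F [-0.5  0.9  0.2] w 55.5 t 5.15 j [ 0.29  0.59 -0.31  0.   -0.67 -0.09]
```

View pics/w4.png

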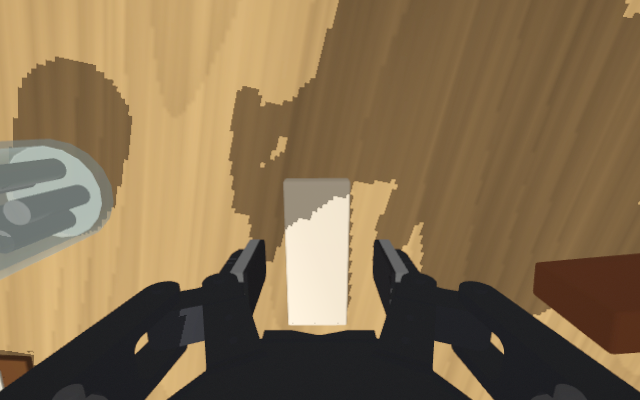

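The plate (cols 285–350) stands centred and parallel between the fingers. Closing.

play_rows([
  {"tx": 0,"ty": 0,"tz": 0,"spin": 0,"gripper": 1},
  {"tx": 0,"ty": 0,"tz": 0,"spin": 0,"gripper": 1},
  {"tx": 0,"ty": 0,"tz": 0,"spin": 0,"gripper": 1},
  {"tx": 0,"ty": 0,"tz": 0,"spin": 0,"gripper": 1},
  {"tx": 0,"ty": 0,"tz": -0.05,"spin": 0,"gripper": 1},
  {"tx": 0,"ty": 0,"tz": -0.15,"spin": 0,"gripper": 1},
  {"tx": 0,"ty": 0,"tz": -0.24,"spin": 0,"gripper": 1},
  {"tx": 0,"ty": 0,"tz": -0.24,"spin": 0,"gripper": 1},
])

```text
clock: 6.2
position: [599.4, 10.8, 77.5]
ee_rot: [0.774, -0.633, 0.001, -0.002]
contact_force: [0.3, -0.7, -0.6]
gripper_width: 29.9
```

```bash
python3 u.py 0 0 -.24 0; python3 -c "
from h import *
snap('wrist','w5')"; python3 g.py 539.4 239.4 75 158.6
```

```text
cmd [598.3  10.5  75.3] 191.41 meas [599.4  10.8  77.5] F [ 0.3 -0.7 -0.6] w 29.9 t 6.20 j [ 0.29  0.51 -0.26  0.   -0.8  -0.09]
to [539.4, 239.4, 75.0, 158.6]  tx -0.9443 ty 0.0498 tz 0.0012 spin 0.7291 R 590
```

View pics/w5.png

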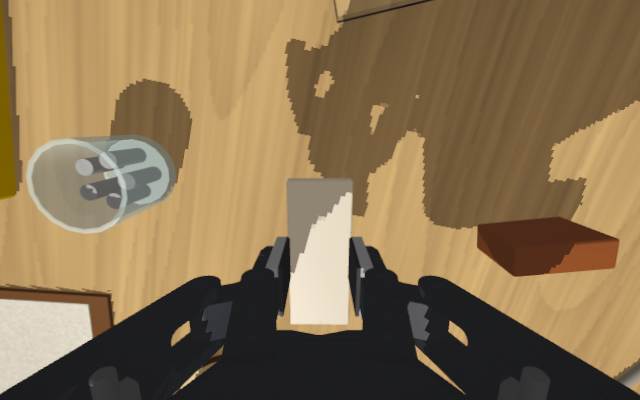

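play_rows([
  {"tx": -0.1,"ty": 0.0,"tz": 0,"spin": 0.1,"gripper": 1},
  {"tx": -0.25,"ty": 0.02,"tz": 0,"spin": 0.25,"gripper": 1},
  {"tx": -0.4,"ty": 0.03,"tz": 0,"spin": 0.4,"gripper": 1},
  {"tx": -0.55,"ty": 0.04,"tz": 0,"spin": 0.55,"gripper": 1},
  {"tx": -0.7,"ty": 0.05,"tz": 0,"spin": 0.65,"gripper": 1},
  {"tx": -0.85,"ty": 0.05,"tz": 0,"spin": 0.73,"gripper": 1},
  {"tx": -0.944,"ty": 0.05,"tz": 0,"spin": 0.73,"gripper": 1},
  {"tx": -0.944,"ty": 0.05,"tz": 0,"spin": 0.73,"gripper": 1},
  {"tx": -0.944,"ty": 0.05,"tz": 0,"spin": 0.73,"gripper": 1},
  {"tx": -0.944,"ty": 0.05,"tz": 0,"spin": 0.73,"gripper": 1},
])

```text
clock: 7.5
position: [539.3, 238.2, 75.1]
ee_rot: [-0.563, 0.827, -0.0, -0.0]
contact_force: [-0.2, -0.8, 0.1]
gripper_width: 29.5
```

```bash
python3 u.py -.944 .05 0 .73; python3 -c "
from h import *
snap('wrist','w6')"; python3 g.py 539.4 239.4 22 158.6
```

```text
cmd [539.4 239.3  75.3] 158.56 meas [539.3 238.2  75.1] F [-0.2 -0.8  0.1] w 29.5 t 7.50 j [ 0.69  0.5  -0.29 -0.   -0.79 -1.07]
to [539.4, 239.4, 22.0, 158.6]  tx -0.0004 ty 0.0000 tz 0.2132 spin -0.0009 R 590
```

View pics/w6.png

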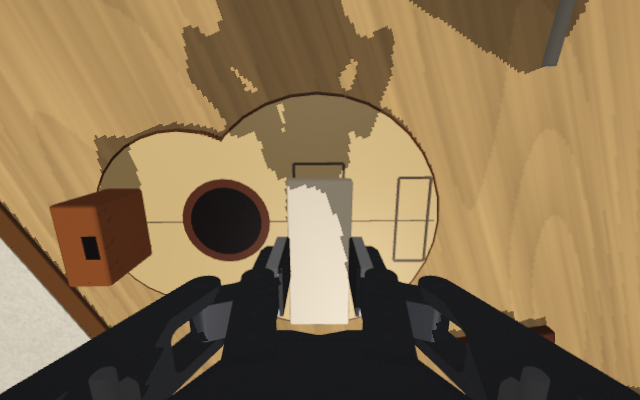

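play_rows([
  {"tx": 0,"ty": 0,"tz": 0.06,"spin": 0,"gripper": 1},
  {"tx": 0,"ty": 0,"tz": 0.12,"spin": 0,"gripper": 1},
  {"tx": 0,"ty": 0,"tz": 0.17,"spin": 0,"gripper": 1},
  {"tx": 0,"ty": 0,"tz": 0.2,"spin": 0,"gripper": 1},
  {"tx": 0,"ty": 0,"tz": 0.214,"spin": 0,"gripper": 1},
  {"tx": 0,"ty": 0,"tz": 0.214,"spin": 0,"gripper": 1},
  {"tx": 0,"ty": 0,"tz": 0.214,"spin": 0,"gripper": 1},
  {"tx": 0,"ty": 0,"tz": 0.214,"spin": 0,"gripper": -0.2},
  {"tx": 0,"ty": 0,"tz": 0.214,"spin": 0,"gripper": -0.2},
  {"tx": 0,"ty": 0,"tz": 0.214,"spin": 0,"gripper": -0.2},
  {"tx": 0,"ty": 0,"tz": 0.1,"spin": 0,"gripper": -0.2},
  {"tx": 0,"ty": 0,"tz": -0.1,"spin": 0,"gripper": -0.2},
])

```text
clock: 9.05
position: [538.1, 238.5, 99.2]
ee_rot: [-0.563, 0.826, -0.0, -0.003]
contact_force: [0.4, 0.8, 0.6]
gripper_width: 51.3
```

```bash
python3 u.py 0 0 -.1 0; python3 -c "
from h import *
d=snap('wrist','w7');C=cloud(d);z=C[...,2]"; python3 g.py 451.5 -5.3 120 107.4
```

```text
cmd [539.4 239.3 100.3] 158.56 meas [538.1 238.5  99.2] F [0.4 0.8 0.6] w 51.3 t 9.05 j [ 0.69  0.47 -0.27 -0.   -0.84 -1.07]
to [451.5, -5.3, 120.0, 107.4]  tx 1.0392 ty -0.0305 tz -0.0788 spin 1.1369 R 452
```

View pics/w7.png

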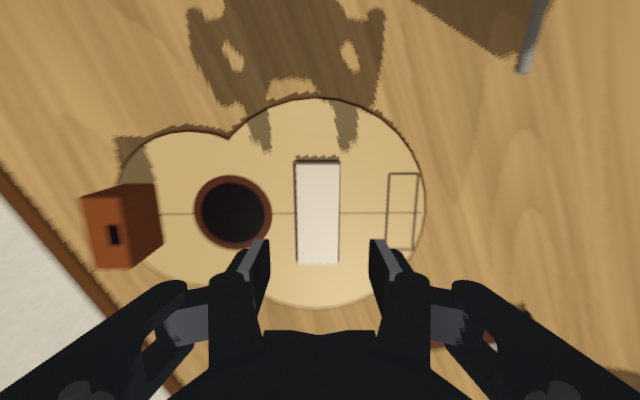

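play_rows([
  {"tx": 0.2,"ty": 0,"tz": -0.08,"spin": 0.2,"gripper": -0.2},
  {"tx": 0.4,"ty": -0.01,"tz": -0.08,"spin": 0.4,"gripper": -0.2},
  {"tx": 0.6,"ty": -0.02,"tz": -0.08,"spin": 0.6,"gripper": -0.2},
  {"tx": 0.8,"ty": -0.03,"tz": -0.08,"spin": 0.8,"gripper": -0.2},
  {"tx": 1,"ty": -0.03,"tz": -0.08,"spin": 1,"gripper": -0.2},
  {"tx": 1,"ty": -0.03,"tz": -0.08,"spin": 1,"gripper": -0.2},
  {"tx": 1,"ty": -0.03,"tz": -0.08,"spin": 1,"gripper": -0.2},
])

```text
clock: 9.98
position: [455.5, 4.0, 120.7]
ee_rot: [-0.204, 0.979, 0.0, 0.001]
contact_force: [0.9, 0.3, 0.1]
gripper_width: 51.3
```

```bash
python3 u.py 1 -.03 -.08 1; python3 -c "
from h import *
d=snap('wrist','w8');C=cloud(d);z=C[...,2]
m=((z>38)&(z<52)&(d['depth']>150)).astype(np.uint8)
n,l,s,c=cv2.connectedComponentsWithStats(m)
for i in range(1,n):
  if s[i,4]>300:
    v,u=np.nonzero(l==i);r=cv2.minAreaRect(onplane(d,np.c_[u,v],45)[:,:2].astype(np.float32));print(s[i],r)
"; python3 g.py 451.5 -5.3 25 107.4
```

```text
cmd [455.    3.9 120.3] 113.56 meas [455.5   4.  120.7] F [0.9 0.3 0.1] w 51.3 t 9.97 j [ 0.37  0.24 -0.57  0.   -0.76 -1.53]
[ 291  165   34   81 2131] ((452.1829528808594, -7.277118682861328), (59.56157302856445, 19.65485191345215), 17.36507225036621)
to [451.5, -5.3, 25.0, 107.4]  tx 0.0274 ty -0.0281 tz 0.3812 spin 0.1369 R 452
```

View pics/w8.png

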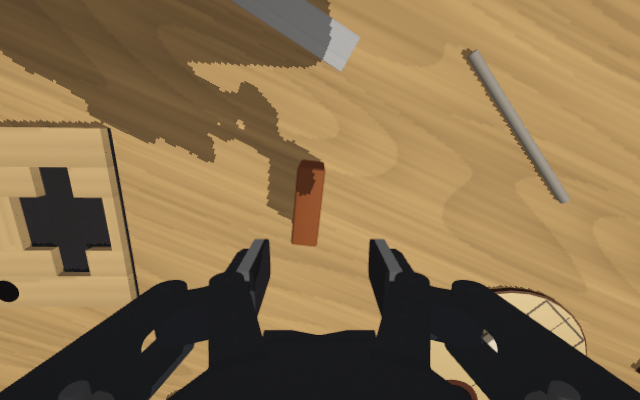

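play_rows([
  {"tx": 0.028,"ty": -0.034,"tz": 0.05,"spin": 0.137,"gripper": -0.2},
  {"tx": 0.028,"ty": -0.034,"tz": 0.15,"spin": 0.137,"gripper": -0.2},
  {"tx": 0.028,"ty": -0.034,"tz": 0.25,"spin": 0.137,"gripper": -0.2},
  {"tx": 0.028,"ty": -0.034,"tz": 0.34,"spin": 0.137,"gripper": -0.2},
  {"tx": 0.028,"ty": -0.034,"tz": 0.38,"spin": 0.137,"gripper": -0.2},
  {"tx": 0.028,"ty": -0.034,"tz": 0.38,"spin": 0.137,"gripper": -0.2},
  {"tx": 0.028,"ty": -0.034,"tz": 0.38,"spin": 0.137,"gripper": 1},
  {"tx": 0.028,"ty": -0.034,"tz": 0.38,"spin": 0.137,"gripper": 1},
  {"tx": 0.028,"ty": -0.034,"tz": 0.38,"spin": 0.137,"gripper": 1},
  {"tx": 0.028,"ty": -0.034,"tz": 0.38,"spin": 0.137,"gripper": 1},
  {"tx": 0.028,"ty": -0.034,"tz": 0.38,"spin": 0.137,"gripper": 1},
])

```text
clock: 11.4
position: [452.7, -6.4, 26.2]
ee_rot: [-0.151, 0.988, 0.0, 0.001]
contact_force: [-0.2, 2.3, 6.7]
gripper_width: 19.3
```

```bash
python3 u.py .028 -.034 .38 .137; python3 g.py 477.8 263.1 100 158.6
```

```text
cmd [452.   -6.7  25.3] 107.39 meas [452.7  -6.4  26.2] F [-0.2  2.3  6.7] w 19.3 t 11.40 j [ 0.35  0.4  -0.67  0.   -0.5  -1.61]
to [477.8, 263.1, 100.0, 158.6]  tx -0.4213 ty 0.9990 tz -0.2988 spin -1.1379 R 545
```

play_rows([
  {"tx": 0,"ty": 0,"tz": -0.1,"spin": 0,"gripper": 1},
  {"tx": 0,"ty": 0,"tz": -0.2,"spin": 0,"gripper": 1},
  {"tx": -0.05,"ty": 0.1,"tz": -0.3,"spin": -0.15,"gripper": 1},
  {"tx": -0.1,"ty": 0.25,"tz": -0.3,"spin": -0.3,"gripper": 1},
  {"tx": -0.2,"ty": 0.4,"tz": -0.3,"spin": -0.45,"gripper": 1},
  {"tx": -0.25,"ty": 0.55,"tz": -0.3,"spin": -0.6,"gripper": 1},
  {"tx": -0.3,"ty": 0.7,"tz": -0.3,"spin": -0.75,"gripper": 1},
  {"tx": -0.35,"ty": 0.85,"tz": -0.3,"spin": -0.9,"gripper": 1},
  {"tx": -0.42,"ty": 0.95,"tz": -0.3,"spin": -1,"gripper": 1},
  {"tx": -0.42,"ty": 1,"tz": -0.3,"spin": -1,"gripper": 1},
  {"tx": -0.42,"ty": 1,"tz": -0.3,"spin": -1,"gripper": 1},
])

```text
clock: 12.78
position: [476.4, 263.0, 99.9]
ee_rot: [-0.518, 0.855, -0.0, -0.001]
contact_force: [0.1, -1.6, -1.0]
gripper_width: 19.5
```

```bash
python3 u.py -.42 1 -.3 -1; python3 g.py 477.8 263.1 70 158.6;python3 -c "
from h import *
snap('wrist','w9')"
```

```text
cmd [477.4 263.2 100.3] 152.39 meas [476.4 263.   99.9] F [ 0.1 -1.6 -1. ] w 19.5 t 12.78 j [ 0.8   0.4  -0.38 -0.   -0.79 -1.28]
to [477.8, 263.1, 70.0, 158.6]  tx -0.0002 ty -0.0016 tz 0.1212 spin -0.1379 R 545
```

View pics/w9.png

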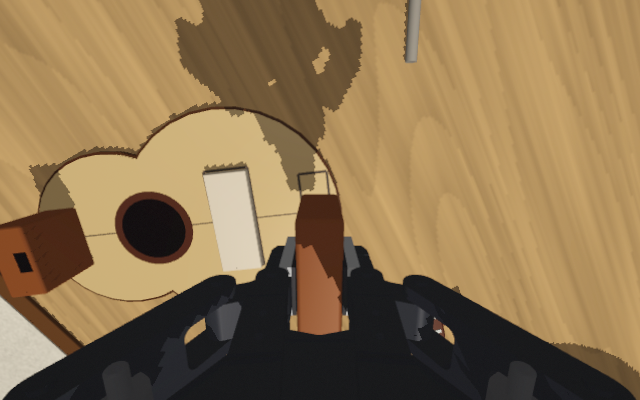

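play_rows([
  {"tx": 0,"ty": -0.001,"tz": 0.06,"spin": -0.07,"gripper": 1},
  {"tx": 0,"ty": -0.001,"tz": 0.12,"spin": -0.138,"gripper": 1},
  {"tx": 0,"ty": -0.001,"tz": 0.18,"spin": -0.138,"gripper": 1},
  {"tx": 0,"ty": -0.001,"tz": 0.23,"spin": -0.138,"gripper": 1},
  {"tx": 0,"ty": -0.001,"tz": 0.26,"spin": -0.138,"gripper": 1},
  {"tx": 0,"ty": -0.001,"tz": 0.272,"spin": -0.138,"gripper": 1},
  {"tx": 0,"ty": -0.001,"tz": 0.272,"spin": -0.138,"gripper": 1},
  {"tx": 0,"ty": -0.001,"tz": 0.272,"spin": -0.138,"gripper": 1},
  {"tx": 0,"ty": -0.001,"tz": 0.272,"spin": -0.138,"gripper": 1},
])

```text
clock: 13.95
position: [477.6, 263.3, 32.5]
ee_rot: [-0.564, 0.826, 0.0, 0.0]
contact_force: [0.3, -0.3, -0.8]
gripper_width: 18.9
```

play_rows([
  {"tx": 0,"ty": 0,"tz": 0,"spin": 0,"gripper": 0.1},
  {"tx": 0,"ty": 0,"tz": 0,"spin": 0,"gripper": 0.1},
  {"tx": 0,"ty": 0,"tz": 0,"spin": 0,"gripper": 0.1},
  {"tx": 0,"ty": 0,"tz": -0.1,"spin": 0,"gripper": 0.1},
  {"tx": 0,"ty": 0,"tz": -0.25,"spin": 0,"gripper": 0.1},
  {"tx": 0,"ty": 0,"tz": -0.4,"spin": 0,"gripper": 0},
  {"tx": 0,"ty": 0,"tz": -0.4,"spin": 0,"gripper": -0.2},
])

```text
clock: 14.82
position: [479.1, 264.5, 135.7]
ee_rot: [-0.564, 0.826, 0.0, 0.004]
contact_force: [-0.5, -0.7, -0.3]
gripper_width: 51.4
```

```bash
python3 u.py 0 -.001 .272 -.138;python3 u.py 0 0 -.4 0; python3 -c "
from h import *
snap('wrist','w10')"; python3 g.py 447 388.8 100 78.7
```

```text
cmd [477.6 263.1  32.3] 158.6 meas [479.1 264.5 135.7] F [-0.5 -0.7 -0.3] w 51.4 t 14.82 j [ 0.8   0.36 -0.34  0.   -0.87 -1.17]
cmd [477.6 263.1 132.3] 158.6 meas [479.1 264.5 135.7] F [-0.5 -0.7 -0.3] w 51.4 t 14.82 j [ 0.8   0.36 -0.34  0.   -0.87 -1.17]
to [447.0, 388.8, 100.0, 78.7]  tx -0.4234 ty 0.2975 tz 0.1292 spin 1.7757 R 592
```

View pics/w10.png

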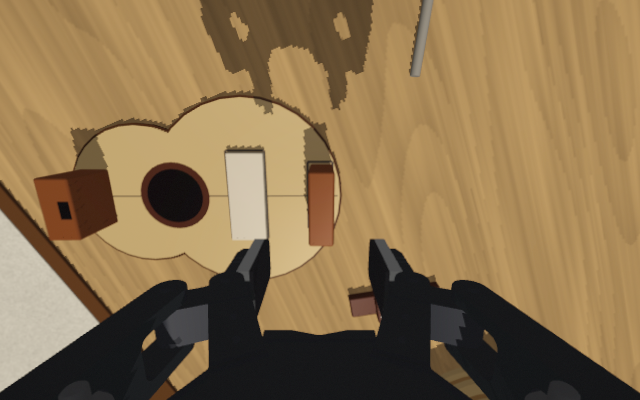

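play_rows([
  {"tx": -0.1,"ty": 0.08,"tz": 0,"spin": 0.2,"gripper": -0.2},
  {"tx": -0.25,"ty": 0.18,"tz": 0.0,"spin": 0.4,"gripper": -0.2},
  {"tx": -0.42,"ty": 0.3,"tz": 0.0,"spin": 0.6,"gripper": -0.2},
  {"tx": -0.42,"ty": 0.3,"tz": 0.0,"spin": 0.8,"gripper": -0.2},
  {"tx": -0.42,"ty": 0.3,"tz": 0.05,"spin": 1,"gripper": -0.2},
  {"tx": -0.42,"ty": 0.3,"tz": 0.05,"spin": 1,"gripper": -0.2},
])

```text
clock: 15.62
position: [444.9, 387.1, 117.4]
ee_rot: [-0.205, 0.979, -0.002, -0.002]
contact_force: [0.6, -0.3, 0.4]
gripper_width: 51.4
```

play_rows([
  {"tx": 0,"ty": 0,"tz": 0,"spin": 0.2,"gripper": -0.2},
  {"tx": 0,"ty": 0,"tz": 0,"spin": 0.4,"gripper": -0.2},
  {"tx": 0,"ty": 0,"tz": 0.0,"spin": 0.6,"gripper": -0.2},
  {"tx": 0,"ty": 0,"tz": 0.0,"spin": 0.776,"gripper": -0.2},
  {"tx": 0,"ty": 0,"tz": 0.0,"spin": 0.776,"gripper": -0.2},
  {"tx": 0,"ty": 0,"tz": 0.0,"spin": 0.776,"gripper": -0.2},
])

```text
clock: 16.38
position: [446.0, 388.1, 119.7]
ee_rot: [0.097, 0.995, -0.0, -0.0]
contact_force: [0.1, -0.1, 1.1]
gripper_width: 51.3
```

```bash
python3 u.py -.42 .3 .05 1;python3 u.py 0 0 0 .776; python3 -c "
from h import *
d=snap('wrist','w11');C=cloud(d);z=C[...,2]
m=((z>13)&(z<23)&(d['depth']>150)).astype(np.uint8)
n,l,s,c=cv2.connectedComponentsWithStats(m)
for i in range(1,n):
  if s[i,4]>300:
    v,u=np.nonzero(l==i);r=cv2.minAreaRect(onplane(d,np.c_[u,v],18)[:,:2].astype(np.float32));print(s[i],r)
"; python3 g.py 447 388.8 15 78.7
```

```text
cmd [446.1 388.3 119.8] 113.6 meas [446.  388.1 119.7] F [ 0.1 -0.1  1.1] w 51.3 t 16.38 j [ 0.99  0.44 -0.24  0.   -0.89 -2.76]
cmd [446.1 388.3 119.8] 78.68 meas [446.  388.1 119.7] F [ 0.1 -0.1  1.1] w 51.3 t 16.38 j [ 0.99  0.44 -0.24  0.   -0.89 -2.76]
[ 303  184   39   47 1809] ((446.8130798339844, 390.7415466308594), (31.534019470214844, 39.10847473144531), 78.83631896972656)
[526 248  26  84 665] ((559.603515625, 560.4470825195312), (88.22344207763672, 13.895853042602539), 7.974710464477539)
[149 252  74  22 448] ((469.803955078125, 267.6812744140625), (61.69961166381836, 11.03062915802002), 63.68772506713867)
to [447.0, 388.8, 15.0, 78.7]  tx -0.0031 ty 0.0029 tz 0.4192 spin -0.0003 R 592
```

View pics/w11.png

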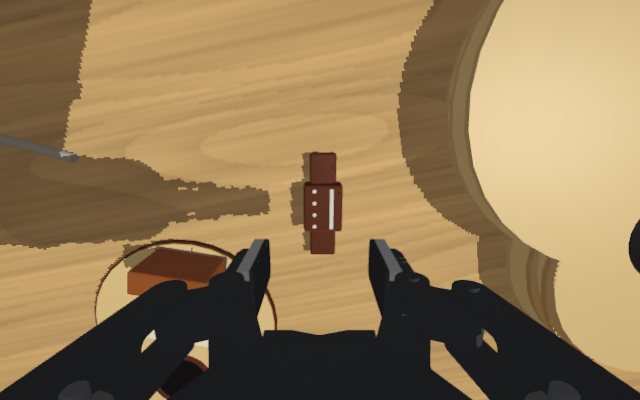

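play_rows([
  {"tx": -0.001,"ty": 0.008,"tz": 0.1,"spin": 0,"gripper": -0.2},
  {"tx": -0.001,"ty": 0.008,"tz": 0.2,"spin": 0,"gripper": -0.2},
  {"tx": -0.001,"ty": 0.008,"tz": 0.3,"spin": 0,"gripper": -0.2},
  {"tx": -0.001,"ty": 0.008,"tz": 0.38,"spin": 0,"gripper": -0.2},
  {"tx": -0.001,"ty": 0.008,"tz": 0.415,"spin": 0,"gripper": -0.2},
  {"tx": -0.001,"ty": 0.008,"tz": 0.415,"spin": 0,"gripper": -0.2},
  {"tx": -0.001,"ty": 0.008,"tz": 0.415,"spin": 0,"gripper": 1},
  {"tx": -0.001,"ty": 0.008,"tz": 0.415,"spin": 0,"gripper": 1},
  {"tx": -0.001,"ty": 0.008,"tz": 0.415,"spin": 0,"gripper": 1},
  {"tx": -0.001,"ty": 0.008,"tz": 0.415,"spin": 0,"gripper": 1},
])

```text
clock: 17.68
position: [447.1, 390.9, 17.3]
ee_rot: [0.098, 0.995, 0.001, 0.001]
contact_force: [-1.1, 0.3, 5.9]
gripper_width: 30.5
```

```bash
python3 u.py -.001 .008 .415 0; python3 g.py 440 150 130 98 558.3 -189 130 113.1
```

```text
cmd [446.7 390.2  16.1] 78.68 meas [447.1 390.9  17.3] F [-1.1  0.3  5.9] w 30.5 t 17.68 j [ 0.99  0.58 -0.32  0.   -0.66 -2.76]
to [440.0, 150.0, 130.0, 98.0]  tx -0.1620 ty -0.9473 tz -0.4558 spin -0.4292 R 465
to [558.3, -189.0, 130.0, 113.1]  tx -0.8921 ty -2.1841 tz -0.4558 spin -0.7648 R 589
```

play_rows([
  {"tx": 0,"ty": 0,"tz": -0.1,"spin": 0,"gripper": 1},
  {"tx": 0,"ty": 0,"tz": -0.25,"spin": 0,"gripper": 1},
  {"tx": 0,"ty": -0.1,"tz": -0.4,"spin": -0.1,"gripper": 1},
  {"tx": -0.03,"ty": -0.25,"tz": -0.46,"spin": -0.2,"gripper": 1},
  {"tx": -0.06,"ty": -0.42,"tz": -0.46,"spin": -0.3,"gripper": 1},
  {"tx": -0.09,"ty": -0.6,"tz": -0.46,"spin": -0.4,"gripper": 1},
  {"tx": -0.12,"ty": -0.78,"tz": -0.46,"spin": -0.5,"gripper": 1},
  {"tx": -0.16,"ty": -0.95,"tz": -0.46,"spin": -0.6,"gripper": 1},
  {"tx": -0.16,"ty": -0.95,"tz": -0.46,"spin": -0.6,"gripper": 1},
  {"tx": -0.16,"ty": -0.95,"tz": -0.46,"spin": -0.6,"gripper": 1},
])

```text
clock: 18.92
position: [439.5, 149.6, 131.2]
ee_rot: [-0.136, 0.991, 0.0, 0.0]
contact_force: [1.0, -1.0, -0.6]
gripper_width: 30.4
```

```bash
python3 u.py -.16 -.95 -.46 -.6; python3 g.py 500 -50 130 113.1 558.3 -189 130 113.1;python3 -c "
from h import *
snap('wrist','w12')"
```

```text
cmd [439.4 149.4 131. ] 105.68 meas [439.5 149.6 131.2] F [ 1.  -1.  -0.6] w 30.4 t 18.93 j [ 0.68  0.24 -0.53  0.   -0.8  -1.98]
to [500.0, -50.0, 130.0, 113.1]  tx -0.0178 ty -0.8336 tz 0.0042 spin -0.1648 R 502
to [558.3, -189.0, 130.0, 113.1]  tx -0.0920 ty -1.4319 tz 0.0042 spin -0.1648 R 589
```

View pics/w12.png

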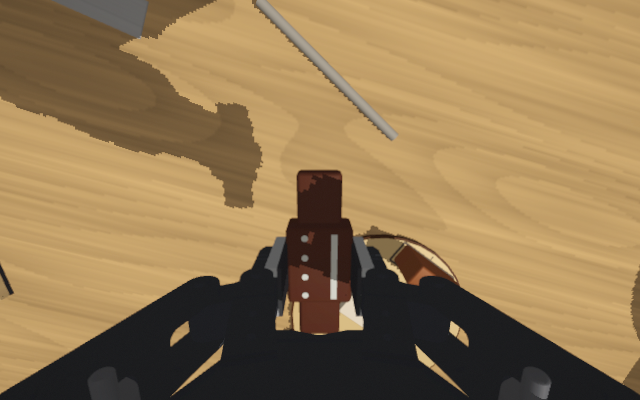

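```bash
python3 g.py 540 0 140 113.1 622 -162 140 113.1
```

```text
to [540.0, 0.0, 140.0, 113.1]  tx -0.2260 ty -0.6843 tz -0.0358 spin -0.1648 R 540
to [622.0, -162.0, 140.0, 113.1]  tx -0.3666 ty -1.3968 tz -0.0358 spin -0.1648 R 643
```

play_rows([
  {"tx": -0.04,"ty": -0.1,"tz": -0.02,"spin": -0.08,"gripper": 1},
  {"tx": -0.08,"ty": -0.25,"tz": -0.04,"spin": -0.165,"gripper": 1},
  {"tx": -0.12,"ty": -0.42,"tz": -0.04,"spin": -0.165,"gripper": 1},
  {"tx": -0.17,"ty": -0.6,"tz": -0.04,"spin": -0.165,"gripper": 1},
  {"tx": -0.23,"ty": -0.7,"tz": -0.04,"spin": -0.165,"gripper": 1},
])

```text
clock: 19.6
position: [543.0, -4.1, 140.8]
ee_rot: [-0.2, 0.98, -0.0, -0.0]
contact_force: [0.3, -0.4, -0.2]
gripper_width: 30.5
```

play_rows([
  {"tx": -0.03,"ty": -0.12,"tz": 0,"spin": 0,"gripper": 1},
  {"tx": -0.06,"ty": -0.27,"tz": 0,"spin": 0,"gripper": 1},
  {"tx": -0.1,"ty": -0.43,"tz": 0,"spin": 0,"gripper": 1},
  {"tx": -0.14,"ty": -0.58,"tz": 0,"spin": 0,"gripper": 1},
  {"tx": -0.14,"ty": -0.7,"tz": 0,"spin": 0,"gripper": 1},
  {"tx": -0.14,"ty": -0.7,"tz": 0,"spin": 0,"gripper": 1},
  {"tx": -0.14,"ty": -0.7,"tz": 0,"spin": 0,"gripper": 1},
])

```text
clock: 20.48
position: [642.9, -149.6, 140.4]
ee_rot: [-0.201, 0.98, 0.0, -0.001]
contact_force: [-0.1, -0.4, -0.5]
gripper_width: 30.4
```

```bash
python3 u.py -.23 -.7 -.04 -.165;python3 u.py -.14 -.7 0 0;python3 -c "
from h import *
snap('wrist','w13')"
```

```text
cmd [542.   -3.5 141. ] 113.11 meas [ 642.9 -149.6  140.4] F [-0.1 -0.4 -0.5] w 30.4 t 20.48 j [ 0.02  0.53 -0.04 -0.   -1.01 -1.18]
cmd [ 642.9 -150.7  141. ] 113.11 meas [ 642.9 -149.6  140.4] F [-0.1 -0.4 -0.5] w 30.4 t 20.48 j [ 0.02  0.53 -0.04 -0.   -1.01 -1.18]
```

View pics/w13.png

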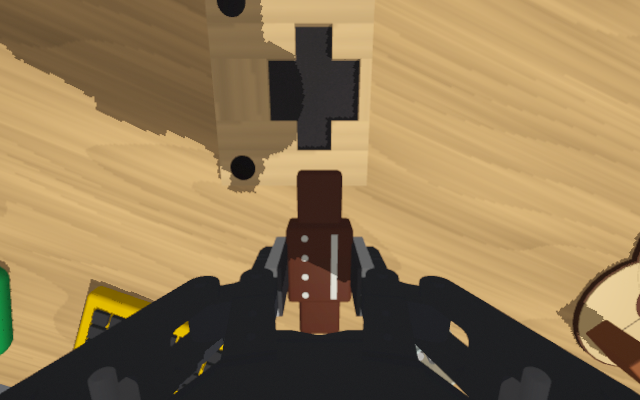

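```bash
python3 - <<'E'
from h import *
from scipy.spatial.transform import Rotation
d=load('wrist');f=d['frame'];C=cloud(d);z=C[...,2];s=read_state()
W=d['world_to_cam'];print('cam',(-W[:3,:3].T@W[:3,3]).round(1))
hsv=cv2.cvtColor(f,cv2.COLOR_RGB2HSV)
m=((hsv[...,2]<70)&(hsv[...,1]<70)); m[:15]=0;m[165:]=0;m[:,:255]=0;m[:,375:]=0
m=cv2.morphologyEx(m.astype(np.uint8),cv2.MORPH_CLOSE,np.ones((3,3)))
n,l,st,c=cv2.connectedComponentsWithStats(m)
for i in range(1,n):
  if st[i,4]>500:
    v,u=np.nonzero(l==i)
    ax=np.array([np.cos(np.radians(23.1)),np.sin(np.radians(23.1))]);ay=np.array([-ax[1],ax[0]])
    for zz in(4,12):
      P=onplane(d,np.c_[u,v],zz)[:,:2];r=cv2.minAreaRect(P.astype(np.float32));print(st[i],zz,r)
      a=np.radians(r[2]); 
      if r[1][0]<r[1][1]: a+=np.pi/2
      ax=np.array([np.cos(a),np.sin(a)]);ay=np.array([-ax[1],ax[0]])
      print('ang',np.degrees(a),'ext along',(P@ax).min().round(1),(P@ax).max().round(1),'across',(P@ay).min().round(1),(P@ay).max().round(1), 'cam',((-W[:3,:3].T@W[:3,3])[:2]@np.c_[ax,ay]).round(1))
# bridge: points near
zb=s['position'][2]-17.3+18
mm=(abs(z-zb)<4)&(hsv[...,0]<15)|((abs(z-zb)<4)); mm[:215]=0;mm[305:]=0;mm[:,:287]=0;mm[:,354:]=0
v,u=np.nonzero(mm);P=onplane(d,np.c_[u,v],zb)[:,:2];print('blk',cv2.minAreaRect(P.astype(np.float32)),'tcp',s['position'],mm.sum(),zb)
# wing far end: row 171 cols 297-342 at z top 10
q=onplane(d,[(298,171),(341,171),(288,220),(351,220)],zb-8);q[2:]=onplane(d,[(288,220),(351,220)],zb)
R=Rotation.from_quat(s['ee_rot']).as_matrix();print(((q-s['position'])@R).round(1))
E
```

```text
cam [ 583.3 -175.5  267.9]
[ 269   27   90  122 7346] 4 ((559.2623291015625, -190.2401885986328), (95.73411560058594, 74.61470794677734), 23.197826385498047)
ang 23.197826385498047 ext along 391.2 487.0 across -432.5 -357.8 cam [ 467.  -391.1]
[ 269   27   90  122 7346] 12 ((559.9903564453125, -189.79380798339844), (92.83211517333984, 72.35289001464844), 23.19785499572754)
ang 23.19785499572754 ext along 393.5 486.4 across -431.2 -358.9 cam [ 467.  -391.1]
blk ((642.5147094726562, -149.65481567382812), (40.60896682739258, 30.992908477783203), 21.66206932067871) tcp [ 642.78464271 -149.43082598  140.7095213 ] 4939 141.40952129919015
[[ 44.3 -10.    7.3]
 [ 44.2   9.9   7.3]
 [ 23.  -14.5  -0.7]
 [ 23.   14.3  -0.7]]
```

```bash
python3 g.py 559.3 -190.2 60 113.2  559.3 -190.2 23 113.2
```

```text
to [559.3, -190.2, 60.0, 113.2]  tx 0.3696 ty -0.0140 tz 0.3242 spin -0.0020 R 591
to [559.3, -190.2, 23.0, 113.2]  tx 0.3696 ty -0.0140 tz 0.4722 spin -0.0020 R 591
```

play_rows([
  {"tx": 0.1,"ty": 0,"tz": 0,"spin": 0,"gripper": 1},
  {"tx": 0.22,"ty": -0.01,"tz": 0.05,"spin": 0,"gripper": 1},
  {"tx": 0.32,"ty": -0.014,"tz": 0.15,"spin": 0,"gripper": 1},
  {"tx": 0.37,"ty": -0.014,"tz": 0.25,"spin": 0,"gripper": 1},
  {"tx": 0.37,"ty": -0.014,"tz": 0.32,"spin": 0,"gripper": 1},
  {"tx": 0.37,"ty": -0.014,"tz": 0.36,"spin": 0,"gripper": 1},
  {"tx": 0.37,"ty": -0.014,"tz": 0.38,"spin": 0,"gripper": 1},
  {"tx": 0.37,"ty": -0.014,"tz": 0.38,"spin": 0,"gripper": 1},
])

```text
clock: 21.52
position: [559.5, -189.9, 46.2]
ee_rot: [-0.201, 0.98, -0.0, 0.0]
contact_force: [0.1, 0.4, 0.1]
gripper_width: 30.6
```

```bash
python3 u.py .37 -.014 .38 0;python3 -c "
from h import *
snap('wrist','w14')"
```

```text
cmd [ 559.2 -190.3   46.1] 113.11 meas [ 559.5 -189.9   46.2] F [0.1 0.4 0.1] w 30.6 t 21.52 j [-0.05  0.54 -0.31  0.   -0.72 -1.11]
```

View pics/w14.png

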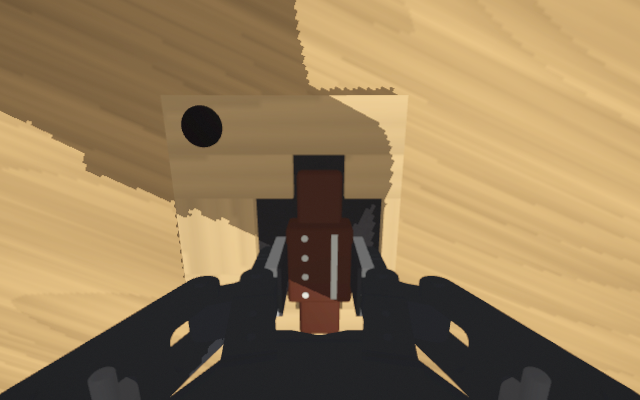

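The bridge is centred over the cut-out (bar opening cols 294–344, wing 298–342). Lowering.

play_rows([
  {"tx": 0,"ty": 0,"tz": 0.03,"spin": 0,"gripper": 1},
  {"tx": 0,"ty": 0,"tz": 0.055,"spin": 0,"gripper": 1},
  {"tx": 0,"ty": 0,"tz": 0.075,"spin": 0,"gripper": 1},
  {"tx": 0,"ty": 0,"tz": 0.09,"spin": 0,"gripper": 1},
  {"tx": 0,"ty": 0,"tz": 0.096,"spin": 0,"gripper": 1},
  {"tx": 0,"ty": 0,"tz": 0.098,"spin": 0,"gripper": 1},
  {"tx": 0,"ty": 0,"tz": 0.098,"spin": 0,"gripper": 1},
  {"tx": 0,"ty": 0,"tz": 0.098,"spin": 0,"gripper": 1},
])

```text
clock: 22.58
position: [559.3, -190.2, 21.8]
ee_rot: [-0.2, 0.98, -0.0, 0.0]
contact_force: [-0.2, -0.0, -0.7]
gripper_width: 30.4
```

```bash
python3 u.py 0 0 .098 0;python3 -c "
from h import *
d=snap('wrist','w15');C=cloud(d)
for u,v in((318,255),(318,195)):print(C[v-3:v+4,u-3:u+4].reshape(-1,3).mean(0))"
```

```text
cmd [ 559.2 -190.3   21.6] 113.11 meas [ 559.3 -190.2   21.8] F [-0.2 -0.  -0.7] w 30.4 t 22.57 j [-0.05  0.57 -0.33  0.   -0.67 -1.11]
[ 555.02293333 -192.67851803   21.22911961]
[ 529.63782465 -203.50279667   13.39481727]
```

View pics/w15.png

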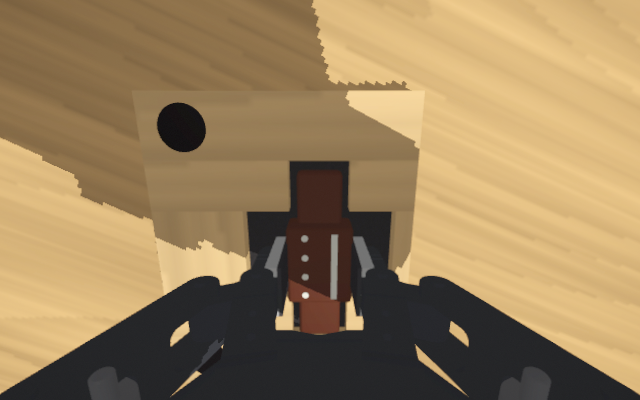

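play_rows([
  {"tx": 0,"ty": 0,"tz": 0,"spin": 0,"gripper": 0.08},
  {"tx": 0,"ty": 0,"tz": 0,"spin": 0,"gripper": 0.08},
  {"tx": 0,"ty": 0,"tz": 0,"spin": 0,"gripper": 0.08},
  {"tx": 0,"ty": 0,"tz": -0.05,"spin": 0,"gripper": 0.08},
  {"tx": 0,"ty": 0,"tz": -0.15,"spin": 0,"gripper": 0.08},
  {"tx": 0,"ty": 0,"tz": -0.3,"spin": 0,"gripper": 0},
  {"tx": 0,"ty": 0,"tz": -0.45,"spin": 0,"gripper": -0.3},
  {"tx": 0,"ty": 0,"tz": -0.45,"spin": 0,"gripper": -0.3},
  {"tx": 0,"ty": 0,"tz": -0.45,"spin": 0,"gripper": -0.3},
])

```text
clock: 23.75
position: [558.8, -190.1, 134.3]
ee_rot: [-0.2, 0.98, 0.0, 0.0]
contact_force: [-0.3, -0.6, -0.1]
gripper_width: 55.5
```

```bash
python3 u.py 0 0 -.45 0;python3 -c "
from h import *
d=snap('wrist','w16');C=cloud(d);z=C[...,2]
hsv=cv2.cvtColor(d['frame'],cv2.COLOR_RGB2HSV)
m=((z>17)&(z<26)&(d['depth']>150)).astype(np.uint8)
n,l,s,c=cv2.connectedComponentsWithStats(m)
for i in range(1,n):
  if s[i,4]>300:
    v,u=np.nonzero(l==i);r=cv2.minAreaRect(onplane(d,np.c_[u,v],22)[:,:2].astype(np.float32));print(s[i],r,np.median(z[l==i]))
"; python3 g.py 461 -403 130 113.1
```

```text
cmd [ 559.2 -190.3  134. ] 113.11 meas [ 558.8 -190.1  134.3] F [-0.3 -0.6 -0.1] w 55.5 t 23.75 j [-0.05  0.43 -0.23 -0.   -0.92 -1.11]
[ 300  181   38   46 1660] ((559.3402099609375, -190.48968505859375), (40.00367736816406, 31.272445678710938), 22.56797218322754) 20.645632363158946
[  0 357  23  30 394] ((837.5458984375, -401.98858642578125), (35.40019989013672, 20.410585403442383), 8.151225090026855) 21.853227660228523
to [461.0, -403.0, 130.0, 113.1]  tx 0.6953 ty -0.6285 tz 0.0162 spin 0.0002 R 612
```

View pics/w16.png

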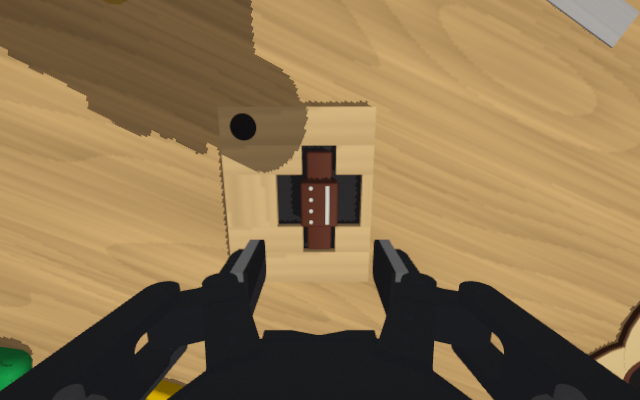

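play_rows([
  {"tx": 0.1,"ty": -0.1,"tz": 0,"spin": 0,"gripper": -0.3},
  {"tx": 0.25,"ty": -0.23,"tz": 0,"spin": 0,"gripper": -0.3},
  {"tx": 0.4,"ty": -0.36,"tz": 0,"spin": 0,"gripper": -0.3},
  {"tx": 0.55,"ty": -0.5,"tz": 0,"spin": 0,"gripper": -0.3},
  {"tx": 0.695,"ty": -0.628,"tz": 0,"spin": 0,"gripper": -0.3},
  {"tx": 0.695,"ty": -0.628,"tz": 0,"spin": 0,"gripper": -0.3},
  {"tx": 0.695,"ty": -0.628,"tz": 0,"spin": 0,"gripper": -0.3},
  {"tx": 0.695,"ty": -0.628,"tz": 0,"spin": 0,"gripper": -0.3},
])

```text
clock: 24.8
position: [461.4, -401.8, 133.6]
ee_rot: [-0.201, 0.98, 0.0, -0.0]
contact_force: [0.3, -0.3, -0.6]
gripper_width: 55.4
```

```bash
python3 u.py .695 -.628 0 0;python3 -c "
from h import *
d=snap('wrist','w17');C=cloud(d);z=C[...,2]
m=((z>38)&(z<52)&(d['depth']>150)).astype(np.uint8)
n,l,s,c=cv2.connectedComponentsWithStats(m)
for i in range(1,n):
  if s[i,4]>300:
    v,u=np.nonzero(l==i);r=cv2.minAreaRect(onplane(d,np.c_[u,v],45)[:,:2].astype(np.float32));print(s[i],r,np.median(z[l==i]))
"; python3 g.py 461 -403 25 113.1
```

```text
cmd [ 461.  -402.8  134. ] 113.11 meas [ 461.4 -401.8  133.6] F [ 0.3 -0.3 -0.6] w 55.4 t 24.80 j [-0.45  0.46 -0.17 -0.   -0.94 -0.71]
[ 294  190   43   42 1393] ((461.9910583496094, -404.7919006347656), (33.08849334716797, 32.57975387573242), 23.144594192504883) 43.617226980648596
to [461.0, -403.0, 25.0, 113.1]  tx 0.0003 ty -0.0005 tz 0.4362 spin 0.0002 R 612
```

View pics/w17.png

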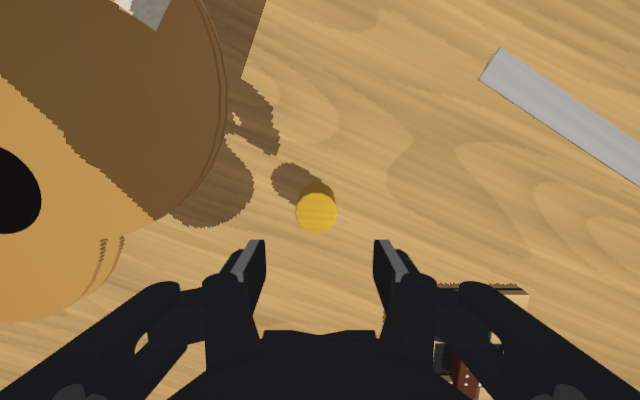

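play_rows([
  {"tx": 0,"ty": -0.006,"tz": 0.1,"spin": 0,"gripper": -0.3},
  {"tx": 0,"ty": -0.006,"tz": 0.2,"spin": 0,"gripper": -0.3},
  {"tx": 0,"ty": -0.006,"tz": 0.3,"spin": 0,"gripper": -0.3},
  {"tx": 0,"ty": -0.006,"tz": 0.4,"spin": 0,"gripper": -0.3},
  {"tx": 0,"ty": -0.006,"tz": 0.44,"spin": 0,"gripper": -0.3},
  {"tx": 0,"ty": -0.006,"tz": 0.44,"spin": 0,"gripper": -0.3},
  {"tx": 0,"ty": -0.006,"tz": 0.44,"spin": 0,"gripper": 1},
  {"tx": 0,"ty": -0.006,"tz": 0.44,"spin": 0,"gripper": 1},
  {"tx": 0,"ty": -0.006,"tz": 0.44,"spin": 0,"gripper": 1},
  {"tx": 0,"ty": -0.006,"tz": 0.44,"spin": 0,"gripper": 1},
  {"tx": 0,"ty": -0.006,"tz": 0.44,"spin": 0,"gripper": 1},
])

```text
clock: 26.22
position: [462.5, -404.6, 25.5]
ee_rot: [-0.201, 0.98, -0.001, 0.001]
contact_force: [-0.5, 2.0, 5.9]
gripper_width: 32.4
```

```bash
python3 u.py 0 -.006 .44 0; python3 g.py 440 -170 150 113.1 440 60 150 113.1 539.4 239 120 113.1
```

```text
cmd [ 461.6 -404.2   24.1] 113.11 meas [ 462.5 -404.6   25.5] F [-0.5  2.   5.9] w 32.4 t 26.23 j [-0.46  0.6  -0.26  0.   -0.71 -0.71]
to [440.0, -170.0, 150.0, 113.1]  tx -0.2882 ty 0.8957 tz -0.5038 spin 0.0002 R 472
to [440.0, 60.0, 150.0, 113.1]  tx -0.6493 ty 1.7418 tz -0.5038 spin 0.0002 R 444
to [539.4, 239.0, 120.0, 113.1]  tx -1.2960 ty 2.2443 tz -0.3838 spin 0.0002 R 590
```

play_rows([
  {"tx": 0,"ty": 0,"tz": -0.08,"spin": 0,"gripper": 1},
  {"tx": 0,"ty": 0,"tz": -0.2,"spin": 0,"gripper": 1},
  {"tx": 0,"ty": 0.08,"tz": -0.32,"spin": 0,"gripper": 1},
  {"tx": -0.05,"ty": 0.2,"tz": -0.44,"spin": 0,"gripper": 1},
  {"tx": -0.1,"ty": 0.35,"tz": -0.5,"spin": 0,"gripper": 1},
  {"tx": -0.16,"ty": 0.5,"tz": -0.5,"spin": 0,"gripper": 1},
  {"tx": -0.22,"ty": 0.66,"tz": -0.5,"spin": 0,"gripper": 1},
  {"tx": -0.28,"ty": 0.8,"tz": -0.5,"spin": 0,"gripper": 1},
  {"tx": -0.3,"ty": 0.9,"tz": -0.5,"spin": 0,"gripper": 1},
])

```text
clock: 27.35
position: [441.4, -166.3, 148.5]
ee_rot: [-0.201, 0.98, 0.0, -0.001]
contact_force: [0.1, -0.5, -2.7]
gripper_width: 32.4
```

play_rows([
  {"tx": -0.05,"ty": 0.12,"tz": 0,"spin": 0,"gripper": 1},
  {"tx": -0.12,"ty": 0.26,"tz": 0,"spin": 0,"gripper": 1},
  {"tx": -0.18,"ty": 0.42,"tz": 0,"spin": 0,"gripper": 1},
  {"tx": -0.24,"ty": 0.58,"tz": 0,"spin": 0,"gripper": 1},
  {"tx": -0.32,"ty": 0.72,"tz": 0,"spin": 0,"gripper": 1},
  {"tx": -0.4,"ty": 0.82,"tz": 0,"spin": 0,"gripper": 1},
  {"tx": -0.4,"ty": 0.82,"tz": 0,"spin": 0,"gripper": 1},
])

```text
clock: 28.22
position: [453.8, 61.5, 148.6]
ee_rot: [-0.202, 0.979, 0.0, -0.0]
contact_force: [0.2, -0.7, -3.0]
gripper_width: 32.3
```

```bash
python3 u.py -.3 .9 -.5 0;python3 u.py -.4 .82 0 0;python3 g.py 539.4 239 150 113.1 
```

```text
cmd [ 442.3 -167.8  149. ] 113.11 meas [453.8  61.5 148.6] F [ 0.2 -0.7 -3. ] w 32.3 t 28.23 j [ 0.49  0.21 -0.53 -0.   -0.84 -1.66]
cmd [453.8  60.  149. ] 113.11 meas [453.8  61.5 148.6] F [ 0.2 -0.7 -3. ] w 32.3 t 28.23 j [ 0.49  0.21 -0.53 -0.   -0.84 -1.66]
to [539.4, 239.0, 150.0, 113.1]  tx -0.5960 ty 0.5243 tz -0.0038 spin 0.0002 R 590
```

play_rows([
  {"tx": -0.12,"ty": 0.07,"tz": 0,"spin": 0,"gripper": 1},
  {"tx": -0.27,"ty": 0.16,"tz": 0,"spin": 0,"gripper": 1},
  {"tx": -0.42,"ty": 0.26,"tz": 0,"spin": 0,"gripper": 1},
  {"tx": -0.57,"ty": 0.36,"tz": 0,"spin": 0,"gripper": 1},
  {"tx": -0.72,"ty": 0.46,"tz": 0,"spin": 0,"gripper": 1},
  {"tx": -0.88,"ty": 0.52,"tz": 0,"spin": 0,"gripper": 1},
  {"tx": -0.88,"ty": 0.52,"tz": 0,"spin": 0,"gripper": 1},
  {"tx": -0.88,"ty": 0.52,"tz": 0,"spin": 0,"gripper": 1},
  {"tx": -0.88,"ty": 0.52,"tz": 0,"spin": 0,"gripper": 1},
])

```text
clock: 29.35
position: [604.2, 264.5, 148.9]
ee_rot: [-0.2, 0.98, -0.0, -0.001]
contact_force: [0.5, -0.2, -2.8]
gripper_width: 32.3
```

```bash
python3 u.py -.88 .52 0 0;python3 -c "
from h import *
d=snap('wrist','w18');C=cloud(d);z=C[...,2]
hsv=cv2.cvtColor(d['frame'],cv2.COLOR_RGB2HSV)
m=(((z>44)&(z<58)|(z>10.5)&(z<18))&(d['depth']>150)).astype(np.uint8); print(m.sum())
m=cv2.morphologyEx(m,cv2.MORPH_OPEN,np.ones((3,3)))
n,l,s,c=cv2.connectedComponentsWithStats(m)
for i in range(1,n):
  if s[i,4]>300:
    zm=np.median(z[l==i])
    v,u=np.nonzero(l==i);r=cv2.minAreaRect(onplane(d,np.c_[u,v],51 if zm>30 else 14)[:,:2].astype(np.float32));print(s[i],r,zm)
"
```

```text
cmd [605.1 265.9 149. ] 113.11 meas [604.2 264.5 148.9] F [ 0.5 -0.2 -2.8] w 32.3 t 29.35 j [ 0.66  0.52 -0.03 -0.   -1.03 -1.83]
11935
[ 350    6   75   85 2728] ((479.515869140625, 263.36968994140625), (59.313209533691406, 20.938440322875977), 68.26470184326172) 49.79481272288154
[ 277   73   87   91 3435] ((539.3753051757812, 239.0276336669922), (78.59935760498047, 31.27110481262207), 68.63141632080078) 12.762752254199508
[  0 186  39  49 383] ((719.7234497070312, 18.257083892822266), (49.14797592163086, 20.729679107666016), 40.89154052734375) 14.22445658980208
[ 178  209   63   58 1831] ((662.6897583007812, 191.49232482910156), (49.60812759399414, 27.647600173950195), 68.73192596435547) 49.55024291083588
[598 237  42  96 504] ((574.000244140625, 568.6088256835938), (106.15037536621094, 20.110942840576172), 19.25189208984375) 15.39309535621222
[   0  288   35  105 2099] ((876.23974609375, 34.41759490966797), (133.29324340820312, 32.282508850097656), 7.914661884307861) 15.949141294041878
```

View pics/w18.png

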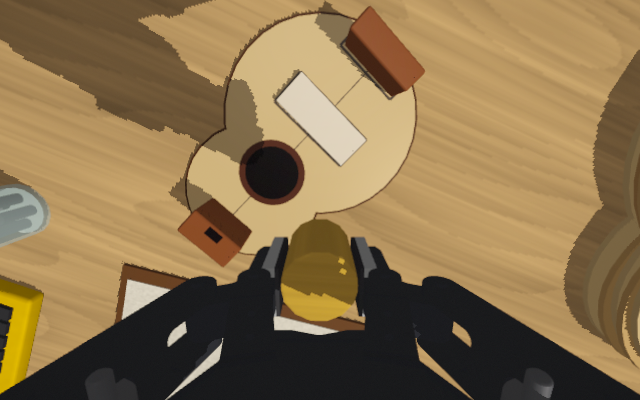

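```bash
python3 g.py 539.6 239 60 113.1 539.6 239 39.7 113.1
```

```text
to [539.6, 239.0, 60.0, 113.1]  tx 0.2832 ty 0.0040 tz 0.3562 spin 0.0002 R 590
to [539.6, 239.0, 39.7, 113.1]  tx 0.2832 ty 0.0040 tz 0.4374 spin 0.0002 R 590
```

play_rows([
  {"tx": 0.08,"ty": 0,"tz": 0,"spin": 0,"gripper": 1},
  {"tx": 0.18,"ty": 0.004,"tz": 0.05,"spin": 0,"gripper": 1},
  {"tx": 0.25,"ty": 0.004,"tz": 0.14,"spin": 0,"gripper": 1},
  {"tx": 0.283,"ty": 0.004,"tz": 0.24,"spin": 0,"gripper": 1},
  {"tx": 0.283,"ty": 0.004,"tz": 0.32,"spin": 0,"gripper": 1},
  {"tx": 0.283,"ty": 0.004,"tz": 0.38,"spin": 0,"gripper": 1},
  {"tx": 0.283,"ty": 0.004,"tz": 0.41,"spin": 0,"gripper": 1},
  {"tx": 0.283,"ty": 0.004,"tz": 0.428,"spin": 0,"gripper": 1},
  {"tx": 0.283,"ty": 0.004,"tz": 0.434,"spin": 0,"gripper": 1},
  {"tx": 0.283,"ty": 0.004,"tz": 0.434,"spin": 0,"gripper": 1},
  {"tx": 0.283,"ty": 0.004,"tz": 0.434,"spin": 0,"gripper": 1},
])

```text
clock: 30.78
position: [539.8, 239.2, 41.0]
ee_rot: [-0.2, 0.98, 0.0, 0.0]
contact_force: [0.3, 0.3, -2.9]
gripper_width: 32.7
```

```bash
python3 u.py .283 .004 .434 0;python3 -c "
from h import *
snap('wrist','w19');snap('scene','s19');cv2.imwrite('pics/s19c.png',cv2.resize(cv2.imread('pics/s19.png')[140:210,290:400],None,fx=6,fy=6))"
```

```text
cmd [539.7 239.   40.6] 113.11 meas [539.8 239.2  41. ] F [ 0.3  0.3 -2.9] w 32.7 t 30.77 j [ 0.69  0.54 -0.31  0.   -0.71 -1.86]
```

View pics/s19c.png

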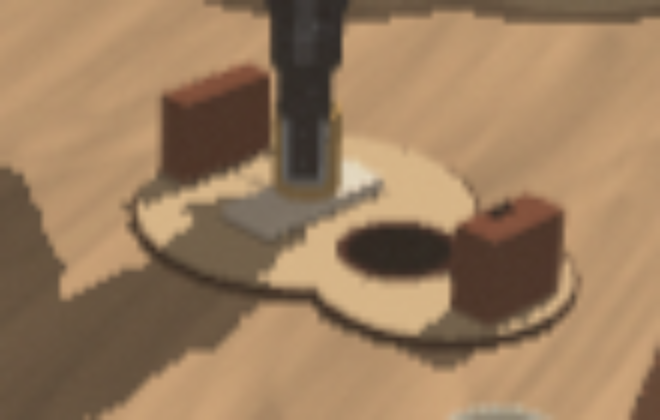

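View pics/w19.png

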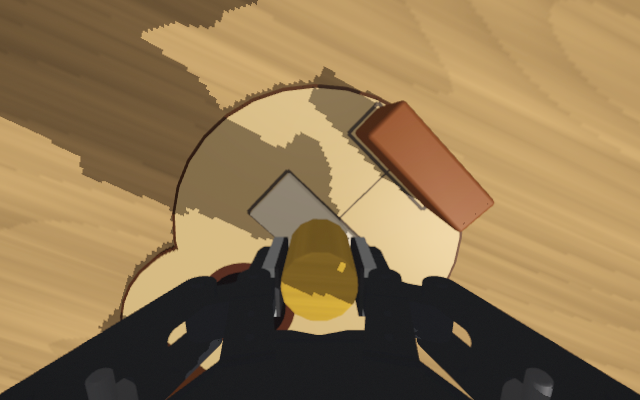

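The weight (held; still carrying −2.9 N) is just above the plate, so a little lower, then release.

play_rows([
  {"tx": 0,"ty": 0,"tz": 0.003,"spin": 0,"gripper": 1},
  {"tx": 0,"ty": 0,"tz": 0.006,"spin": 0,"gripper": 1},
  {"tx": 0,"ty": 0,"tz": 0.006,"spin": 0,"gripper": 1},
  {"tx": 0,"ty": 0,"tz": 0.006,"spin": 0,"gripper": 1},
])

```text
clock: 31.38
position: [539.6, 239.1, 39.5]
ee_rot: [-0.2, 0.98, 0.0, 0.0]
contact_force: [-2.8, 0.2, 2.4]
gripper_width: 32.5
```

play_rows([
  {"tx": 0,"ty": 0,"tz": 0,"spin": 0,"gripper": 0},
  {"tx": 0,"ty": 0,"tz": 0,"spin": 0,"gripper": 0},
  {"tx": 0,"ty": 0,"tz": 0,"spin": 0,"gripper": 0},
  {"tx": 0,"ty": 0,"tz": -0.06,"spin": 0,"gripper": 0},
  {"tx": 0,"ty": 0,"tz": -0.18,"spin": 0,"gripper": 0},
  {"tx": 0,"ty": 0,"tz": -0.34,"spin": 0,"gripper": -0.2},
  {"tx": 0,"ty": 0,"tz": -0.5,"spin": 0,"gripper": -0.2},
  {"tx": 0,"ty": 0,"tz": -0.65,"spin": 0,"gripper": -0.2},
  {"tx": 0,"ty": 0,"tz": -0.65,"spin": 0,"gripper": -0.2},
  {"tx": 0,"ty": 0,"tz": -0.65,"spin": 0,"gripper": -0.2},
])

```text
clock: 32.62
position: [539.1, 238.8, 201.8]
ee_rot: [-0.2, 0.98, 0.0, -0.0]
contact_force: [-0.2, -0.4, -0.5]
gripper_width: 51.2
```

```bash
python3 u.py 0 0 .006 0;python3 u.py 0 0 -.65 0;python3 -c "
from h import *
d=snap('wrist','w20');snap('scene','s20');C=cloud(d);z=C[...,2]
m=(((z>45)&(z<66)|(z>10.5)&(z<18))&(d['depth']>150)).astype(np.uint8)
m=cv2.morphologyEx(m,cv2.MORPH_OPEN,np.ones((3,3)))
n,l,s,c=cv2.connectedComponentsWithStats(m)
for i in range(1,n):
  if s[i,4]>300:
    zm=np.median(z[l==i]);zz=59 if zm>53.5 else 51 if zm>30 else 14
    v,u=np.nonzero(l==i);r=cv2.minAreaRect(onplane(d,np.c_[u,v],zz)[:,:2].astype(np.float32));print(s[i],np.round(r[0],1),np.round(r[1],1),round(r[2],1),round(zm,1))
s=load('scene') if 0 else None
"; python3 -c "
from h import *
d=load('scene');print(cloud(d)[222,373])
cv2.imwrite('pics/s20c.png',cv2.resize(cv2.imread('pics/s20.png')[130:300,210:400],None,fx=3.5,fy=3.5))"
```

```text
cmd [539.7 239.   39.1] 113.11 meas [539.1 238.8 201.8] F [-0.2 -0.4 -0.5] w 51.2 t 32.62 j [ 0.69  0.36 -0.15 -0.   -1.07 -1.86]
cmd [539.7 239.  201.6] 113.11 meas [539.1 238.8 201.8] F [-0.2 -0.4 -0.5] w 51.2 t 32.62 j [ 0.69  0.36 -0.15 -0.   -1.07 -1.86]
[ 340  116   57   57 1359] [477.8 263. ] [59.4 20.1] 69.4 49.7
[  567   148    73   244 10278] [519.9 557.3] [291.7  75.8] 38.3 47.0
[ 285  151   68   68 2106] [544.7 236.6] [79.3 43.1] 68.0 13.7
[  11  248   59   49 1125] [730.2   4.8] [52.  60.6] 54.5 51.1
[   0  295   87   49 1321] [831.5  -9.3] [103.5  39.9] 89.3 15.9
[742.02522919 -19.140865    47.10376661]
```

View pics/w20.png

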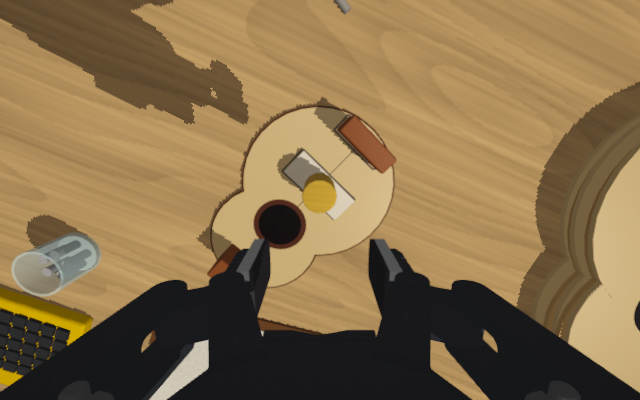

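View pics/s20c.png

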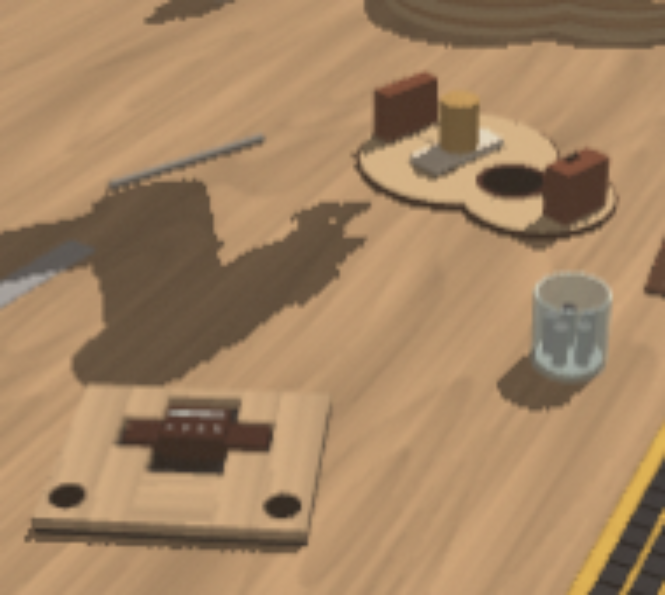

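```bash
python3 - <<'E'
from h import *
d=load('wrist');f=d['frame'];h=cv2.cvtColor(f,cv2.COLOR_RGB2HSV);z=cloud(d)[...,2]
print(h[197,320],h[205,342],h[170,303])
m=(h[...,1]>150)&(h[...,2]>130)&(h[...,0]>18)&(z>48);m[:170]=0;m[225:]=0;m[:,:295]=0;m[:,345:]=0
v,u=np.nonzero(m);print('weight',m.sum(),cv2.minAreaRect(onplane(d,np.c_[u,v],59)[:,:2].astype(np.float32)),np.median(z[m]))
m=(z>10.5)&(z<18)&(h[...,1]<90);m[:140]=0;m[225:]=0;m[:,:275]=0;m[:,365:]=0
v,u=np.nonzero(m);print('plate',m.sum(),cv2.minAreaRect(onplane(d,np.c_[u,v],14)[:,:2].astype(np.float32)))
E
```

```text
[ 22 188 195] [ 19  40 218] [ 18  51 129]
weight 874 ((540.14599609375, 238.97659301757812), (31.451814651489258, 31.572423934936523), 23.0698299407959) 57.655058941064695
plate 1162 ((539.2197875976562, 238.78712463378906), (79.27643585205078, 31.318105697631836), 68.0521011352539)
```

All in place; handing in.

```bash
python3 -c "
from bench import job_done
print(job_done())"
```

```text
the job is handed in; nothing more can be done
None
```

I placed all four parts and handed the job in at about 33 s of the 104 s allowed. No verdict came back. My last camera checks showed every part within its limits:

| Part | Last measurement |
|---|---|
| Tail block | Upright, about 0.2 mm from its outline's centre (about 2 mm in the frame before), angle within 0.02 rad |
| Bridge plate | Flat, about 0.6 mm from its outline's centre, angle within 0.02 rad |
| Brass weight | Upright, about 1 mm from the plate's centre |
| Carved bridge | About 0.3 mm from the cut-out's centre; top at the height expected when it rests on the floor |
| Jar | Standing, within 2–3 mm of where it started (camera accuracy) |

The gripper ended clear, about 200 mm above the bench. The one oddity was that the final plate reading first came out about 6 mm off, because the mask had merged the plate with the weight on top. Measured separately by colour, the two agreed with the earlier views.

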